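# Feed the can lane by the ratchet lever and lock it

## Robot

A 7-joint arm with a two-finger parallel gripper is mounted at the origin on the work surface. World frame = base frame: x ahead of the robot, y to its left, z up, the work surface at z = 0. Lengths are in m, angles in rad, forces in N, time in s.
With the tool pointing down it reaches from about 0.4 to 0.85 m from the base axis. Payload 10.4 kg.
Tool frame: the origin (TCP) lies midway between the tips of the shut fingers; the grasp point (between the pads) lies 19 mm behind it; z points along the fingers, y is the direction in which the jaws open and shut (so a half turn about z gives the same grasp; the last joint's range is limited). The gripper opens to 87 mm and grips with 3 to 60 N. Pads are 19 mm wide; open, the fingers measure 117 mm over their backs; the gripper's body (75 mm by 190 mm) begins 51 mm behind the grasp point.
Start: joints at [-1.276, 0.332, -0.065, 1.46, 0.022, 1.35, -0.088], TCP at [0.195, 0.594, 0.223] pointing down, gripper open.
Joint ranges: [-2.6, 2.6], [-0.5, 2.12], [-1.47, 1.34], [0.16, 2.42], [-1.27, 4.41], [0.06, 2.06], [-2.6, 2.6]. Speed limits (rad/s): [2.22, 2.22, 2.79, 2.79, 3.14, 3.14, 3.14].

## Interface

Orientations are given as a unit quaternion [x, y, z, w].
In Python, from bench import r gives the robot as it stands.
- The arm moves only by the tool step_arm, never from a script. Its argument "increments" is a list of rows, each a list of 2 entries, a list of its own where there are three numbers: the shift along the tool's x, y, z in m, then the turn, a rotation vector about the tool's x, y, z in rad. A call has 1 to 5 rows; each row is the pose to reach, as a shift and turn from the pose measured when the call began, along the tool's axes at that moment; what a row does not reach only later rows make up. A row lasts 1/10 s, in which the tool goes at most 50 mm and 8.59 degrees, less where a joint would pass 70% of its speed; a pose out of reach is approached as far as the arm can. A call with a gripper value outside its range is refused whole. "hand" is the closure, from -1 (fully open) to 1 (shut), so that 0 is half open, set as the call begins (left out, the last holds). The fingers move at their own pace and stop on an object; "grip_force" is the grip in N (left out, the last holds). Time passes only in rows, so rows that repeat a pose let the fingers close. It gives the time, the measured TCP pose, the force and the opening at its end, in the units of the state.
- r.read_state(): the state, without advancing time (a new reading comes with each control period).
- r.camera(name): name is "scene" or "top"; returns a dict with "pixels" (384x512x3 uint8, blue, green, red), "camera_matrix" (3x3 intrinsics, pixels), "extrinsics" (4x4, takes a point from camera to world coordinates). Camera axes: x right, y up, looking along -z (the intrinsics and any distortion apply to the point x, -y, -z); pixel columns grow to the right and rows downward; lengths in m; the calibration is good to about 2 mm. A picture is of the moment at which its call begins. There is no depth.
- r.close_job(): hands the job in, once; it reports no verdict.
The state is a dict: "time": time; "joint_positions": joint angles; "joint_vel": joint speeds; "joint_torque": joint torques, N m; "ee_pos": TCP position; "eef_rot": TCP orientation; "ft_force": force on the tool from outside, world axes, zero at the start; "torque": the same for the moment, N m; "width": finger opening in m.
Only numpy, scipy, OpenCV 4.12 (cv2) and the standard library are available. Lean on these libraries where they do the work, as an engineer would, in place of code of your own. Each camera call takes 0.05 s, during which the arm holds its last target.

## Task

Bring the row of cans in the feed lane forward for picking: pump the ratchet lever in full strokes, from its rest to its stop and each time right back, one notch per stroke, until the pusher's pointer stands level with the mark post, and stop there, for it cannot be backed. Then press the cam lever fully down to lock the pusher. Move the row with the lever only, touching neither pusher nor cans, do not force the lever hard against its stop, and leave the other goods standing where they are.

Things in the scene. Friction and masses are not known exactly. Their poses are not given: they have to be found in the camera images.
- feeder: The fixed can feed lane: grey base plate 170 x 620 x 12 mm. Origin: centre of its underside, on the table. Its y axis is the feed direction, x points away from the robot, z up. The pusher bar runs along x = 0, its teeth up to z = 67 mm; lever pivot axis (along x) at (0, -150, 30) mm; the cans stand in the lane at y from 10 to 290 mm, on the plate, between rails 30 mm high.
- ratchet_lever: The ratchet lever: two dark steel cheeks beside the bar carry an upright rod 12 mm thick with a black ball knob 26 mm across at its top, 150 mm from the pivot. Origin on the pivot axis, its z axis along the rod. At rest it leans 0.28 rad to feeder -y.
- lever_knob (a point): Centre of the ball knob of the ratchet lever; it travels 83 mm along feeder +y, about 174 to 180 mm high, in a full stroke.
- lever (a joint): Angle of the ratchet lever, rad: 0 at rest, 0.56 at its hard stop (leaning to feeder +y). A spring returns it when let go (2 N at the knob); driving it takes 4 to 10 N at the knob; over 45 N counts as forcing. On the way back the pawl clicks over the teeth.
- pusher (a joint): Travel of the pusher along feeder +y, m; starts at 0 to 0.05. 0.100 is level with the mark. Each full stroke carries it to the next of 0.025, 0.050, 0.075, 0.100, 0.125, within 2 mm (from a start up to 12 mm short of one of these the first stroke may go on to the one after). A short stroke moves it less. The lever cannot draw it back; friction (7 N) holds it.
- feed_bar: The pusher: steel bar with ratchet teeth, plain aluminium plate 60 x 55 mm at its front end, and the pointer. Not to be touched. Origin under the plate's front face at feeder z = 0; y along the feed.
- pointer (a point): Front edge of the pointer, a flat finger on the pusher that sticks out to feeder +x, 71 mm high, passing over the mark post.
- mark (a point): Top of the mark post, a thin fixed steel post at feeder (58, 40) mm, 60 mm high. The pusher is in place when the pointer's y in the feeder frame equals the mark's.
- cam (a joint): Angle of the cam lever, rad: 0 to 0.15 at the start (free, raised 65 to 56 degrees above level, leaning to feeder -x), 1.15 fully down at its stop (level, pointing to feeder -x). It stays where it is left. From 0.5 on it gets stiffer, up to 12 N at the tip, and passes its dead point at 1.05.
- cam_hinge (a point): Point on the cam lever's hinge axis (along feeder y), at feeder (-40, -70, 50) mm.
- cam_tip (a point): Centre of the black ball, 18 mm across, at the end of the cam lever, 88 mm from the hinge; the lever is a round bar 12 mm thick.
- can_rear: Steel can 66 mm across, 80 mm high, 0.15 to 0.31 kg, standing loose in the lane next to the pusher. Origin: centre of its underside.
- can_mid: Second can of the row, the same.
- can_front: Front can of the row, the same.
- flat_tin: Bystander: flat tin 84 mm across, 40 mm high. Origin: centre of its underside.
- jar: Bystander: glass jar 68 mm across, 110 mm high. Origin: centre of its underside.
- carton: Bystander: small carton 50 x 110 x 45 mm. Origin: centre of its underside.
- beam_edge (a point): Lower front edge of the grey rack beam above the lever: the beam runs the whole length overhead, x from 1 to 51 mm, z from 282 to 332 mm in the feeder frame, on uprights 40 x 30 mm at (20, +-290) mm. It hangs 90 to 100 mm above the top of the lever's knob, so the knob must be reached with the tool slanting in from the feeder's -x side, 25 to 40 degrees from vertical.
Mind the look-alikes: they are no part of the job. What is shaped like the can_front but blue or purple is not meant.

How it is judged:
By the outcome, as a careful person would: the job done as asked, in the order asked, and still so for the second after the job is handed in, with the robot touching nothing.
It also fails if it takes over 61 s, if anything falls off the work surface, if the arm or the gripper's body presses on something with over 40 N, if the wrist force passes 120 N, or if a joint passes its speed limit or range.

## Working session

There is one attempt and no reset: what is moved stays moved. The work goes in short steps, Python scripts to look and compute and a tool call to move; the robot and the scene stay as the last step left them, time stands still between calls to the robot, and variables do not carry over. Pictures are saved under pics/ and viewed, and the job is handed in when it is done.

Besides the shell and the picture viewer there is one more tool, called after ">>>" as name(argument=value, ...) on one line, values as JSON. step_arm: Moves the arm, as the interface text tells. Its arguments: {"type":"object","properties":{"increments":{"type":"array"},"hand":{"type":"number"},"grip_force":{"type":"number"}},"required":["increments"]}

```bash
mkdir -p pics; ls; python3 - <<'E'
from bench import r
import cv2,numpy as np
print(r.read_state())
for n in("scene","top"):
    c=r.camera(n); cv2.imwrite(f"pics/{n}0.png",c["pixels"]); print(n,c["camera_matrix"],c["extrinsics"],[k for k in c])
E
```

```text
pics
{'time': 0.0, 'joint_positions': array([-1.27562177,  0.33284499, -0.0646687 ,  1.46092379,  0.02160804,
        1.3499057 , -0.08851645]), 'joint_vel': array([ 8.73513603e-04,  7.67478142e-04, -1.25915090e-03, -6.31687622e-04,
        8.08909037e-05,  2.54766153e-04,  3.24687970e-04]), 'joint_torque': array([-3.37098563e-04, -6.23243380e+01,  2.44603126e-02, -3.89903069e+01,
       -6.12267083e-02,  3.96251155e-02,  1.27134085e-04]), 'ee_pos': array([0.19519037, 0.59333818, 0.22177902]), 'eef_rot': array([ 1.58231241e-01,  9.87401840e-01, -6.89780758e-04, -6.86234825e-05]), 'ft_force': array([0.86122063, 0.91579725, 0.76609035]), 'torque': array([ 0.0017228 ,  0.03362359, -0.01907016]), 'width': 0.08711018991570194}
scene [[376.03170894   0.         252.28548999]
 [  0.         376.03170894 188.94203869]
 [  0.           0.           1.        ]] [[ 0.8886891   0.40777658 -0.20964241  0.35230496]
 [-0.45846259  0.78367964 -0.41911606 -0.4224792 ]
 [-0.00661323  0.46857708  0.88339786  1.23295587]
 [ 0.          0.          0.          1.        ]] ['pixels', 'camera_matrix', 'extrinsics']
top [[420.74042428   0.         252.8360293 ]
 [  0.         420.74042428 183.95382829]
 [  0.           0.           1.        ]] [[ 0.00179161  0.99076889 -0.13554998  0.44386182]
 [-0.99999613  0.00206334  0.00186422  0.0608642 ]
 [ 0.00212669  0.13554611  0.99076876  1.35382252]
 [ 0.          0.          0.          1.        ]] ['pixels', 'camera_matrix', 'extrinsics']
```

View pics/scene0.png

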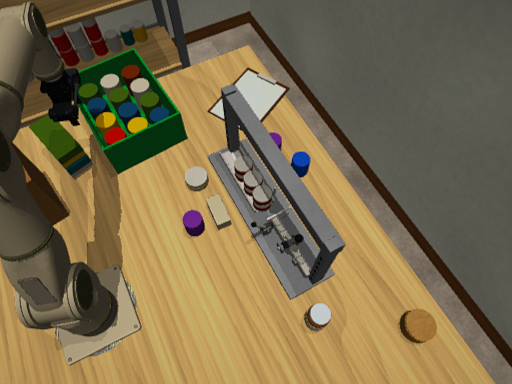

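View pics/top0.png

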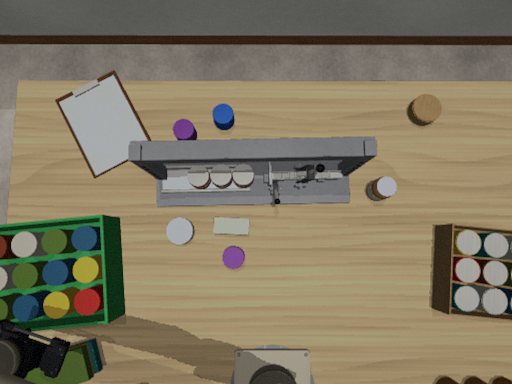

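Scene: the feeder runs from (225,150) to (310,280). In the top view, image up is +x and left is +y, with the plate at about (157–350, 165–205). The lever is near (320,168) and the cam ball near (277,201). I'll enlarge both views.

```bash
python3 - <<'E'
import cv2
a=cv2.imread("pics/top0.png")[130:215,140:360]; cv2.imwrite("pics/topc.png",cv2.resize(a,None,fx=3.6,fy=3.6,interpolation=cv2.INTER_CUBIC))
a=cv2.imread("pics/scene0.png")[140:300,200:350]; cv2.imwrite("pics/scenec.png",cv2.resize(a,None,fx=3.7,fy=3.7,interpolation=cv2.INTER_CUBIC))
E
```

```text
(no output)
```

View pics/topc.png

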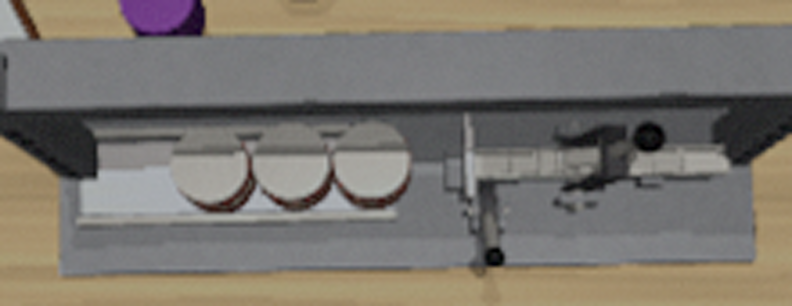

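View pics/scenec.png

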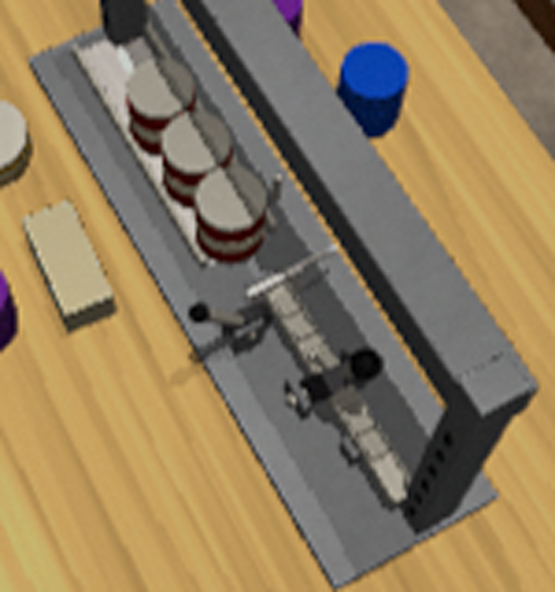

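```bash
cat > h.py <<'E'
import numpy as np,cv2
from bench import r
K={'scene':np.array([[376.03170894,0,252.28548999],[0,376.03170894,188.94203869],[0,0,1]]),'top':np.array([[420.74042428,0,252.8360293],[0,420.74042428,183.95382829],[0,0,1]])}
E={'scene':np.array([[0.8886891,0.40777658,-0.20964241,0.35230496],[-0.45846259,0.78367964,-0.41911606,-0.4224792],[-0.00661323,0.46857708,0.88339786,1.23295587]]),
'top':np.array([[0.00179161,0.99076889,-0.13554998,0.44386182],[-0.99999613,0.00206334,0.00186422,0.0608642],[0.00212669,0.13554611,0.99076876,1.35382252]])}
def ray(c,p):
    d=np.linalg.inv(K[c])@np.array([p[0],p[1],1.]); d=E[c][:,:3]@(d*[1,-1,-1]); return E[c][:,3],d/np.linalg.norm(d)
def plane(c,p,z):
    o,d=ray(c,p); return o+d*(z-o[2])/d[2]
def tri(ps,pt):
    o1,d1=ray('scene',ps);o2,d2=ray('top',pt)
    s=np.linalg.lstsq(np.c_[d1,-d2],o2-o1,rcond=None)[0]
    a=o1+s[0]*d1;b=o2+s[1]*d2; return (a+b)/2,np.linalg.norm(a-b)
def proj(c,P):
    q=E[c][:,:3].T@(np.array(P)-E[c][:,3]); q=q*[1,-1,-1]; u=K[c]@q; return u[:2]/u[2]
def up(img,name,x0,y0,x1,y1,f): cv2.imwrite(name,cv2.resize(img[y0:y1,x0:x1],None,fx=f,fy=f,interpolation=cv2.INTER_CUBIC))
E
python3 - <<'E'
from h import *
np.set_printoptions(precision=4,suppress=True)
t=lambda x,y:(x/3.6+140-.4,y/3.6+130-.4); s=lambda x,y:(x/3.7+200-.4,y/3.7+140-.4)
print("knob",tri(s(366,364),t(649,136)))
print("tip",tri(s(199,313),t(494,257)))
print("pointer end",tri(s(335,248),t(468,116)))
for n,p in dict(FL=t(62,274),FR=t(754,262)).items(): print(n,plane('top',p,.006))
for n,p in dict(FR=s(337,587),BR=s(495,493),FL=s(33,62)).items(): print(n,plane('scene',p,.006))
i=cv2.imread("pics/scene0.png"); up(i,"pics/s1.png",245,200,335,290,6.5)
i=cv2.imread("pics/top0.png"); up(i,"pics/t1.png",250,155,350,210,7.5)
E
```

```text
knob (array([ 0.6513, -0.1314,  0.1757]), np.float64(0.003498670534669257))
tip (array([ 0.5608, -0.0116,  0.126 ]), np.float64(0.0016256163072492435))
pointer end (array([0.6957, 0.0044, 0.0876]), np.float64(0.02076588011068043))
FL [0.5571 0.3663 0.006 ]
FR [ 0.5691 -0.2511  0.006 ]
FR [ 0.571  -0.2487  0.006 ]
BR [ 0.7371 -0.2422  0.006 ]
FL [0.5586 0.3649 0.006 ]
```

View pics/s1.png

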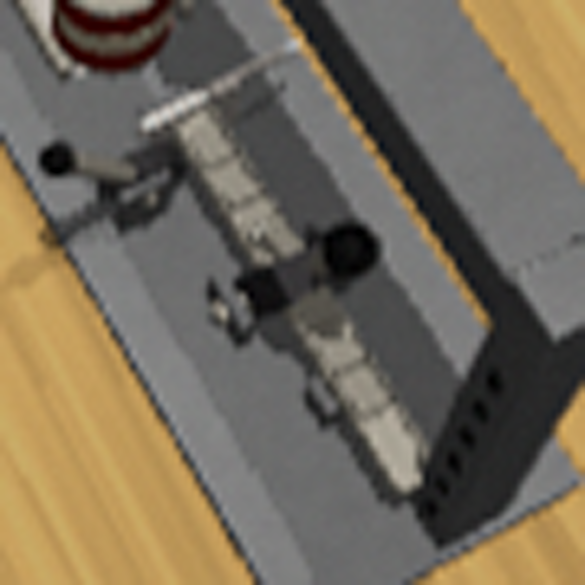

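View pics/t1.png

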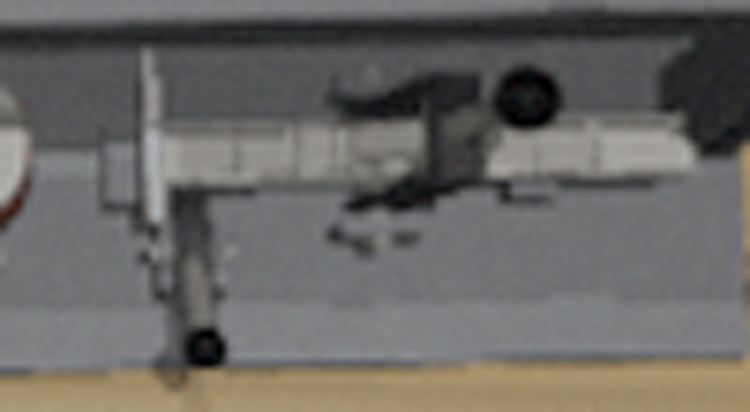

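```bash
cat >> h.py <<'E'
from scipy.spatial.transform import Rotation as R
np.set_printoptions(precision=4,suppress=True)
O=np.array([.649,.0595,0]); yaw=.0195
F=np.array([[np.cos(yaw),-np.sin(yaw),0],[np.sin(yaw),np.cos(yaw),0],[0,0,1]])
def f2w(p): return O+F@np.array(p)
def w2f(p): return F.T@(np.array(p)-O)
def ori(slant):  # tool y along feeder y, z slanting to +x
    a=np.radians(slant); z=F@[np.sin(a),0,-np.cos(a)]; y=F[:,1]; return np.c_[np.cross(y,z),y,z]
def go(pos,Rm):
    s=r.read_state(); Rc=R.from_quat(s['eef_rot']).as_matrix()
    print('shift',Rc.T@(np.array(pos)-s['ee_pos']),'turn',R.from_matrix(Rc.T@Rm).as_rotvec(), 'tcp_f',w2f(s['ee_pos']),'f',F.T@s['ft_force'],'t',round(s['time'],2))
E
python3 - <<'E'
from h import *
T=lambda x,y:(x/7.5+250-.43,y/7.5+155-.43); S=lambda x,y:(x/6.5+245-.42,y/6.5+200-.42)
print("pointer top L/R",w2f(plane('top',T(141,60),.071)),w2f(plane('top',T(158,60),.071)))
print("plate lower end",w2f(plane('top',T(150,215),.06)))
print("scene pointer tip",w2f(plane('scene',S(298,45),.071)),"plate near corner",w2f(plane('scene',S(148,125),.067)))
print("post scene",w2f(plane('scene',(277/3.7+199.6,180/3.7+139.6),.06)))
i=cv2.imread("pics/scene0.png"); up(i,"pics/s2.png",260,175,310,225,11)
tgt=f2w([-100,50,0]); 
# approach pose: knob + offset
knob=np.array([.652,-.132,.1745]); Rm=ori(38); ez=Rm[:,2]
print('knobf',w2f(knob))
con=knob+F@[0,.032,0]+ez*.011
pre=con-ez*.12
print('con',con,'pre',pre); go(pre,Rm); print(R.from_matrix(Rm).as_quat())
E
```

```text
pointer top L/R [ 0.0364 -0.0498  0.071 ] [ 0.0363 -0.0568  0.071 ]
plate lower end [-0.0268 -0.0525  0.06  ]
scene pointer tip [ 0.0624 -0.0522  0.071 ] plate near corner [-0.0282 -0.0529  0.067 ]
post scene [0.0532 0.0398 0.06  ]
knobf [-0.0007 -0.1915  0.1745]
con [ 0.6581 -0.0999  0.1658] pre [ 0.5843 -0.1013  0.2604]
shift [-0.5867 -0.5383 -0.0379] turn [-0.113  -0.657  -0.3244] tcp_f [-0.4433  0.5426  0.2218] f [ 0.0075 -0.2614  0.9178] t 0.1
[-0.0092  0.9455  0.0032  0.3256]
```

View pics/s2.png

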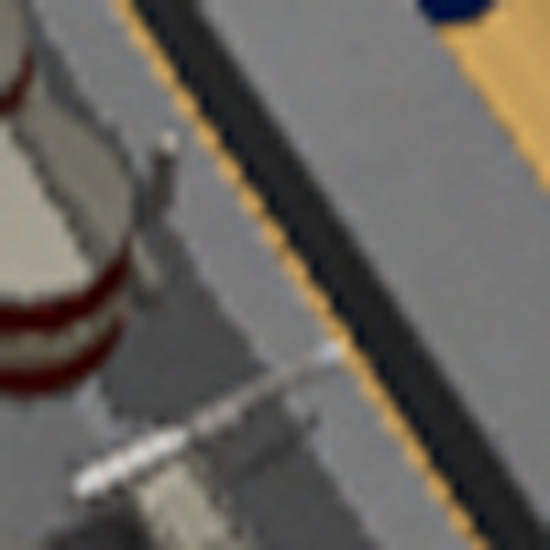

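The text and the measurements agree: knob at feeder (-1,-191,175), cam tip raised about 57°. The pointer is at y≈-50, so travel is about 10 mm and I expect 4 strokes. First I move towards a waypoint.

```bash
python3 - <<'E'
from h import *
go([.42,.25,.32],ori(15))
E
```

```text
shift [-0.3209 -0.256  -0.0978] turn [-0.0454 -0.2595 -0.3352] tcp_f [-0.4433  0.5426  0.2218] f [ 0.0075 -0.2614  0.9178] t 0.1
```

>>> step_arm(increments=[[[-0.03,-0.024,-0.025],[0,-0.03,-0.03]],[[-0.06,-0.048,-0.05],[-0.01,-0.06,-0.07]],[[-0.095,-0.076,-0.065],[-0.01,-0.09,-0.1]],[[-0.13,-0.104,-0.075],[-0.02,-0.12,-0.14]],[[-0.165,-0.132,-0.085],[-0.02,-0.15,-0.18]]], hand=-1)

```text
time: 0.6
ee_pos: [0.3115, 0.4148, 0.3074]
eef_rot: [0.068, 0.995, -0.003, 0.076]
ft_force: [0.8, 0.1, 0.7]
width: 0.087
```

```bash
python3 - <<'E'
from h import *
go([.42,.25,.32],ori(15));print(r.read_state()['joint_positions'])
go([.55,-.095,.30],ori(38))
E
```

```text
shift [-0.1303 -0.1486  0.0064] turn [-0.0269 -0.1091 -0.1527] tcp_f [-0.3305  0.3618  0.3074] f [0.8439 0.1202 0.7422] t 0.6
[-1.1255  0.0082  0.0135  1.6682  0.1442  1.4134  0.3041]
shift [-0.3008 -0.473   0.0511] turn [-0.0574 -0.5098 -0.1458] tcp_f [-0.3305  0.3618  0.3074] f [0.8439 0.1202 0.7422] t 0.6
```

>>> step_arm(increments=[[[-0.03,-0.04,0.0],[0,-0.06,-0.03]],[[-0.055,-0.08,0.0],[-0.01,-0.11,-0.05]],[[-0.08,-0.12,0.005],[-0.01,-0.16,-0.07]],[[-0.105,-0.16,0.01],[-0.02,-0.21,-0.08]],[[-0.13,-0.2,0.015],[-0.02,-0.26,-0.1]]])

```text
time: 1.1
ee_pos: [0.4145, 0.1969, 0.311]
eef_rot: [0.016, 0.979, -0.005, 0.206]
ft_force: [0.3, -1.1, 0.0]
width: 0.0874
```

```bash
python3 - <<'E'
from h import *
print(r.read_state()['joint_positions'])
go([.55,-.095,.30],ori(38))
E
```

```text
[-0.9806 -0.363   0.156   2.0184  0.3914  1.2284  0.6253]
shift [-0.1281 -0.2872  0.0694] turn [-0.0305 -0.2491 -0.0438] tcp_f [-0.2318  0.142   0.311 ] f [ 0.3089 -1.087   0.0028] t 1.1
```

>>> step_arm(increments=[[[-0.025,-0.04,0.015],[0,0,-0.01]],[[-0.045,-0.085,0.025],[0,-0.02,-0.02]],[[-0.07,-0.13,0.04],[-0.01,-0.06,-0.02]],[[-0.09,-0.175,0.05],[-0.02,-0.12,-0.03]],[[-0.11,-0.22,0.06],[-0.02,-0.18,-0.04]]])

```text
time: 1.6
ee_pos: [0.5299, -0.024, 0.3011]
eef_rot: [-0.006, 0.956, -0.001, 0.294]
ft_force: [1.2, 0.7, 0.3]
width: 0.0871
```

```bash
python3 - <<'E'
from h import *
print(r.read_state()['joint_positions'])
go([.55,-.095,.30],ori(38))
E
```

```text
[-0.7634 -0.4821  0.5129  2.1208  0.4633  0.8931  1.1614]
shift [-0.0151 -0.0712  0.0121] turn [-0.0089 -0.0666 -0.0034] tcp_f [-0.1207 -0.0811  0.3011] f [1.2499 0.6929 0.3431] t 1.6
```

>>> step_arm(increments=[[[-0.01,-0.02,0.015],[0,0,0]],[[-0.02,-0.045,0.025],[0,-0.02,0]],[[-0.02,-0.07,0.03],[0,-0.04,0]],[[-0.02,-0.071,0.04],[-0.009,-0.06,0]],[[-0.02,-0.071,0.04],[-0.009,-0.067,-0.003]]])

```text
time: 2.1
ee_pos: [0.5691, -0.0954, 0.2782]
eef_rot: [-0.008, 0.946, 0.003, 0.325]
ft_force: [-0.4, 0.6, 0.1]
width: 0.0871
```

```bash
python3 - <<'E'
from h import *
print(r.read_state()['joint_positions'])
knob=f2w([0,-.1915,.1745]);Rm=ori(38); ez=Rm[:,2]
con=knob+F@[0,.034,0]+ez*.011
go(con-ez*.10,Rm); go(con,Rm)
for n in("scene","top"):
    c=r.camera(n); cv2.imwrite(f"pics/{n}1.png",c["pixels"])
up(cv2.imread("pics/scene1.png"),"pics/sc1.png",200,120,350,300,3.3)
up(cv2.imread("pics/top1.png"),"pics/tc1.png",230,120,380,220,5)
E
```

```text
[-0.7819 -0.45    0.7381  2.1282  0.435   0.7131  1.3587]
shift [-0.0016 -0.0042  0.0437] turn [-0.0002 -0.0012 -0.0019] tcp_f [-0.0829 -0.1533  0.2782] f [-0.4319  0.643   0.0721] t 2.1
shift [-0.0017 -0.0041  0.1437] turn [-0.0002 -0.0012 -0.0019] tcp_f [-0.0829 -0.1533  0.2782] f [-0.4319  0.643   0.0721] t 2.1
```

View pics/sc1.png

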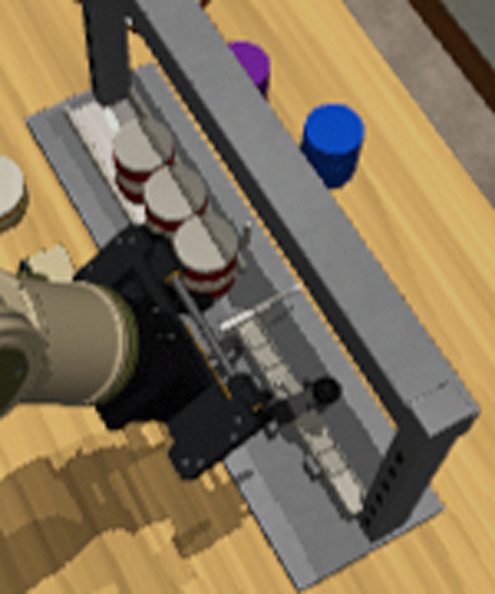

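View pics/tc1.png

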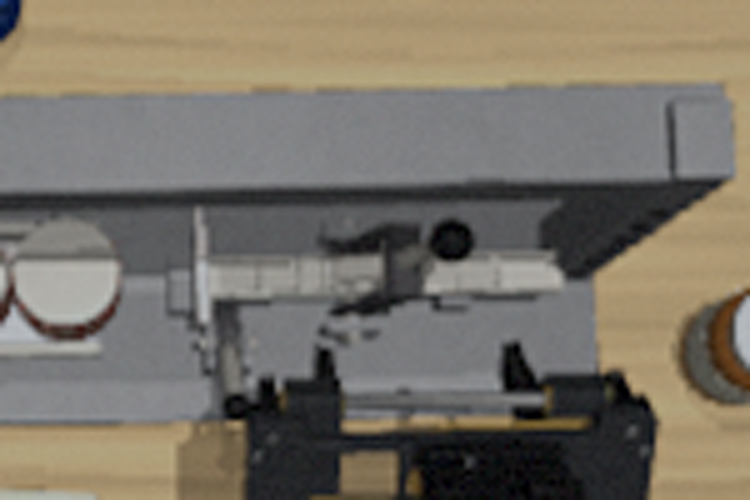

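The fingertips, at crop pixels (325,360) and (515,355), straddle the knob at (450,240). Advancing along the tool axis.

>>> step_arm(increments=[[[-0.001,-0.004,0.03],[0,0,0]],[[-0.002,-0.004,0.06],[0,0,-0.002]],[[-0.002,-0.004,0.085],[0,0,-0.002]],[[-0.002,-0.004,0.105],[0,0,-0.002]],[[-0.002,-0.004,0.115],[0,0,-0.002]]])

```text
time: 2.7
ee_pos: [0.6421, -0.0957, 0.1896]
eef_rot: [-0.011, 0.946, 0.003, 0.325]
ft_force: [0.6, 0.6, -0.0]
width: 0.0868
```

```bash
python3 - <<'E'
from h import *
print(r.read_state()['joint_positions'])
knob=f2w([0,-.1915,.1745]);Rm=ori(38); ez=Rm[:,2]
con=knob+F@[0,.034,0]+ez*.011
go(con,Rm)
for n in("scene","top"):
    c=r.camera(n); cv2.imwrite(f"pics/{n}2.png",c["pixels"])
up(cv2.imread("pics/scene2.png"),"pics/sc2.png",220,160,350,300,4)
up(cv2.imread("pics/top2.png"),"pics/tc2.png",230,120,380,220,5)
E
```

```text
[-1.2143 -0.1609  1.3045  2.1092  0.141   0.4197  1.6249]
shift [ 0.0015 -0.0025  0.0289] turn [ 0.0001 -0.001   0.0041] tcp_f [-0.0099 -0.155   0.1896] f [ 0.5703  0.5761 -0.0091] t 2.7
```

View pics/sc2.png

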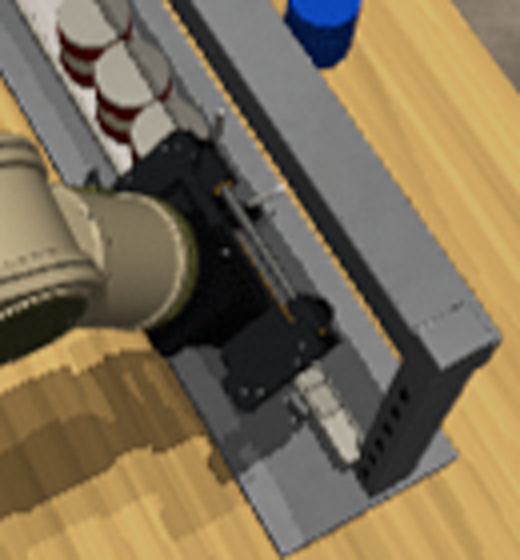

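View pics/tc2.png

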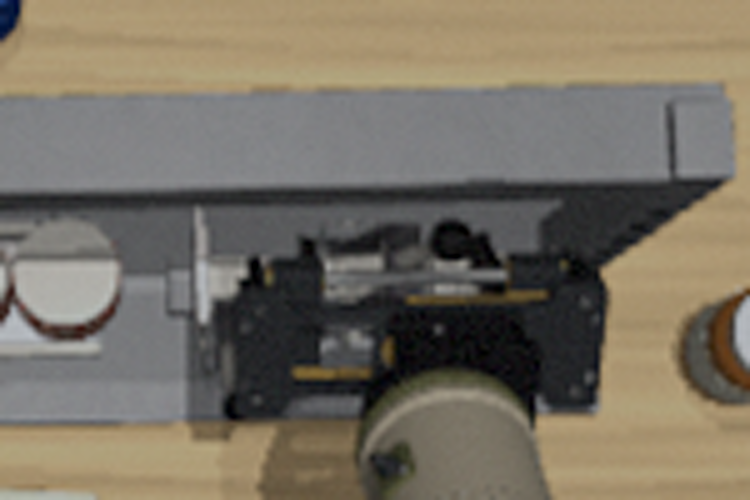

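The pose is fine, but the arm's elbow has swung: joint 3 is at 1.30, close to its limit of 1.34. Before pushing I'll fit a simple kinematic model to the logged states and choose a path that keeps the joints mid-range.

```bash
cat > kin.py <<'E'
import numpy as np, itertools
from scipy.optimize import least_squares
from scipy.spatial.transform import Rotation as R
D=[([-1.27562177,.33284499,-.0646687,1.46092379,.02160804,1.3499057,-.08851645],[.19519,.59334,.22178],[.158231,.987402,-.00069,-.0000686]),
([-1.1255,.0082,.0135,1.6682,.1442,1.4134,.3041],[.3115,.4148,.3074],[.068,.995,-.003,.076]),
([-.9806,-.363,.156,2.0184,.3914,1.2284,.6253],[.4145,.1969,.311],[.016,.979,-.005,.206]),
([-.7634,-.4821,.5129,2.1208,.4633,.8931,1.1614],[.5299,-.024,.3011],[-.006,.956,-.001,.294]),
([-.7819,-.45,.7381,2.1282,.435,.7131,1.3587],[.5691,-.0954,.2782],[-.008,.946,.003,.325]),
([-1.2143,-.1609,1.3045,2.1092,.141,.4197,1.6249],[.6421,-.0957,.1896],[-.011,.946,.003,.325])]
def fk(q,p,s):
    # p: d1,a1,d3,a3,d5,a5,d7, off1, off7
    Rm=R.from_euler('z',s[0]*q[0]+p[7]); P=np.array([0,0,p[0]])+Rm.apply([p[1],0,0])
    Rm=Rm*R.from_euler('y',q[1])*R.from_euler('z',s[1]*q[2]); P=P+Rm.apply([p[3],0,p[2]])
    Rm=Rm*R.from_euler('y',q[3])*R.from_euler('z',s[2]*q[4]); P=P+Rm.apply([p[5],0,p[4]])
    Rm=Rm*R.from_euler('y',q[5])*R.from_euler('z',s[3]*q[6]+p[8]); P=P+Rm.apply([0,0,p[6]])
    return P,Rm
def res(p,s):
    o=[]
    for q,x,h in D:
        P,Rm=fk(q,p,s); o+=list((P-x)*5)+list((Rm.inv()*R.from_quat(h)).as_rotvec())
    return o
if __name__=="__main__":
    out=[]
    for s in itertools.product([1,-1],repeat=4):
        for o7 in(0,np.pi):
            f=least_squares(res,[.33,0,.4,0,.4,0,.25,0,o7],args=(s,)); out.append((f.cost,s,f.x))
    out.sort(key=lambda t:t[0])
    np.set_printoptions(precision=4,suppress=True)
    for c in out[:3]: print(c)
    np.save('kin.npy',np.r_[out[0][2],out[0][1]])
E
python3 kin.py
```

```text
(np.float64(0.004994389266305783), (-1, -1, -1, -1), array([ 0.3071,  0.0043,  0.46  , -0.0211,  0.5104,  0.0158,  0.3978,
       -0.0642,  1.5143]))
(np.float64(0.004994389266305863), (-1, -1, -1, -1), array([ 0.3071,  0.0043,  0.46  , -0.0211,  0.5104,  0.0158,  0.3978,
       -0.0642,  1.5143]))
(np.float64(0.8676156368412123), (-1, -1, 1, -1), array([-0.0196,  0.1411,  0.2297,  0.0684,  0.2609, -0.3603,  0.2391,
       -0.1661,  1.1119]))
```

```bash
cat > kin2.py <<'E'
from kin import *
S=(-1,-1,-1,-1)
def fk2(q,p):
    Rm=R.from_euler('z',-q[0]+p[7]); P=np.array([0,0,p[0]])+Rm.apply([p[1],p[9],0])
    Rm=Rm*R.from_euler('y',q[1]+p[13])*R.from_euler('z',-q[2]+p[14]); P=P+Rm.apply([p[3],p[10],p[2]])
    Rm=Rm*R.from_euler('y',q[3]+p[15])*R.from_euler('z',-q[4]+p[16]); P=P+Rm.apply([p[5],p[11],p[4]])
    Rm=Rm*R.from_euler('y',q[5]+p[17])*R.from_euler('z',-q[6]+p[8]); P=P+Rm.apply([0,0,p[6]])
    return P,Rm
def res2(p):
    o=[]
    for q,x,h in D:
        P,Rm=fk2(q,p); o+=list((P-x)*5)+list((Rm.inv()*R.from_quat(h)).as_rotvec())
    return np.r_[o,(p-p0)*.02]
p0=np.r_[.3071,0.,.46,0,.5104,0,.3978,0,1.5708,np.zeros(9)]
if __name__=="__main__":
    f=least_squares(res2,p0); np.set_printoptions(precision=4,suppress=True); print(f.x,f.cost); print(np.abs(f.fun[:36]).max()); np.save('kin2.npy',f.x)
E
python3 kin2.py
```

```text
[ 0.2578  0.0003  0.4483  0.0007  0.4891 -0.0007  0.3523 -0.0006  1.5713
 -0.0213 -0.0248  0.0004 -0.     -0.0005  0.0009 -0.0003 -0.0003  0.001 ] 2.8124776362251197e-06
0.0010605493604950867
```

```bash
cat > ik.py <<'E'
from kin2 import *
p=np.load('kin2.npy')
lo=np.array([-2.6,-.5,-1.47,.16,-1.27,.06,-2.6]);hi=np.array([2.6,2.12,1.34,2.42,4.41,2.06,2.6])
yaw=.0195;O=np.array([.649,.0595,0]);F=R.from_euler('z',yaw).as_matrix()
def ori(sl,flip=0):
    a=np.radians(sl); z=F@[np.sin(a),0,-np.cos(a)]; y=F[:,1]*(-1 if flip else 1); return np.c_[np.cross(y,z),y,z]
def err(q,P,Rm):
    x,r=fk2(q,p); return np.r_[(x-P)*5,(r.inv()*R.from_matrix(Rm)).as_rotvec()]
def solve(P,Rm,q0,q3=None):
    f=least_squares(lambda q:np.r_[err(q,P,Rm),.002*(q-q0)]if q3 is None else np.r_[err(q,P,Rm),(q[2]-q3)],np.clip(q0,lo+.01,hi-.01),bounds=(lo,hi)); return f.x,np.linalg.norm(err(f.x,P,Rm))
def jac(q):
    e=1e-5;J=np.zeros((6,7));x,r=fk2(q,p)
    for i in range(7):
        d=q.copy();d[i]+=e;x2,r2=fk2(d,p);J[:3,i]=(x2-x)/e;J[3:,i]=(r2*r.inv()).as_rotvec()/e
    return J
def track(q,P,Rm,n=30,lam=.05):
    x,r=fk2(q,p); tot=(R.from_matrix(Rm)*r.inv()).as_rotvec()
    for k in range(1,n+1):
        Pk=x+(P-x)*k/n; Rk=R.from_rotvec(tot*k/n)*r
        for _ in range(3):
            a,b=fk2(q,p); e=np.r_[Pk-a,(Rk*b.inv()).as_rotvec()]; J=jac(q)
            q=np.clip(q+J.T@np.linalg.solve(J@J.T+lam**2*np.eye(6),e),lo,hi)
    return q
E
python3 - <<'E'
from ik import *
np.set_printoptions(precision=3,suppress=True,linewidth=150)
for sl in(28,38):
  Rm=ori(sl)
  for y in(-.1915,-.1085):
    P=O+F@[0,y+.034,.176]+Rm[:,2]*.011
    for q3 in(-.6,0,.6,1.2):
      q,e=solve(P,Rm,np.array([0.2,.1,q3,1.9,0,.8,0]),q3); print(sl,y,q3,q,'%.4f'%e)
q=np.array(D[0][0])
for P,h in[([.42,.25,.32],15),([.55,-.095,.30],38),([.569,-.0954,.2782],38),([.642,-.0957,.1896],38)]:
    q=track(q,np.array(P),ori(h)); print(q)
E
```

```text
28 -0.1915 -0.6 [ 0.662  0.193 -0.6    1.877  0.092  0.619  1.626] 0.0000
28 -0.1915 0 [ 0.112  0.144  0.     1.905 -0.107  0.61   1.775] 0.0000
28 -0.1915 0.6 [-0.439  0.15   0.6    1.931 -0.272  0.617  1.91 ] 0.0000
28 -0.1915 1.2 [-0.933  0.282  1.2    1.947 -0.594  0.675  2.172] 0.0000
28 -0.1085 -0.6 [ 0.502  0.166 -0.6    1.905  0.201  0.618  1.387] 0.0000
28 -0.1085 0 [-0.056  0.12   0.     1.932  0.03   0.601  1.513] 0.0000
28 -0.1085 0.6 [-0.615  0.119  0.6    1.958 -0.106  0.597  1.628] 0.0000
28 -0.1085 1.2 [-1.127  0.224  1.2    1.974 -0.389  0.62   1.868] 0.0000
38 -0.1915 -0.6 [ 0.702  0.122 -0.6    2.025 -0.064  0.359  1.771] 0.0000
38 -0.1915 0 [ 0.126  0.08   0.     2.052 -0.254  0.361  1.924] 0.0000
38 -0.1915 0.6 [-0.448  0.07   0.6    2.078 -0.381  0.37   2.038] 0.0000
38 -0.1915 1.2 [-0.995  0.123  1.2    2.094 -0.606  0.404  2.243] 0.0000
38 -0.1085 -0.6 [ 0.524  0.091 -0.6    2.054  0.213  0.355  1.359] 0.0000
38 -0.1085 0 [-0.06   0.053  0.     2.082  0.074  0.345  1.469] 0.0000
38 -0.1085 0.6 [-0.643  0.035  0.6    2.108 -0.002  0.341  1.542] 0.0000
38 -0.1085 1.2 [-1.213  0.039  1.2    2.123 -0.096  0.341  1.643] 0.0000
[-0.973 -0.193  0.185  1.838  0.223  1.309  0.765]
[-0.746 -0.5    0.671  2.126  0.456  0.788  1.34 ]
[-0.783 -0.452  0.739  2.129  0.437  0.712  1.359]
[-1.216 -0.171  1.301  2.111  0.169  0.42   1.598]
```

```bash
python3 - <<'E'
from ik import *
np.set_printoptions(precision=3,suppress=True,linewidth=150)
qc=np.array(D[5][0])
def kp(y,sl,back=0,dx=0): Rm=ori(sl); return O+F@[dx,y+.034,.176]+Rm[:,2]*(.011-back),Rm
def run(q,wps,show=1):
    for w in wps:
        q=track(q,*w); a,b=fk2(q,p); print(q,'err',np.linalg.norm(a-w[0]))
    return q
for sl in(38,32,28):
    print('direct',sl); run(qc,[kp(-.1915,sl),kp(-.1085,sl),kp(-.1915,sl),kp(-.1085,sl)])
print('retreat path vertical')
q=run(qc,[kp(-.1915,38,.13),(np.array([.56,-.1,.35]),ori(0)),(np.array([.56,-.1,.30]),ori(28)),kp(-.1915,30,.1),kp(-.1915,30),kp(-.1085,30)])
E
```

```text
direct 38
[-0.996  0.122  1.201  2.094 -0.604  0.404  2.241] err 0.0001479568529540022
[-1.342  0.077  1.34   2.124 -0.23   0.344  1.765] err 0.007809252007459803
[-0.947  0.108  1.142  2.093 -0.562  0.396  2.205] err 0.0001802264516675622
[-1.34   0.073  1.34   2.124 -0.216  0.343  1.752] err 0.005428143917501509
direct 32
[-0.943  0.204  1.176  2.007 -0.562  0.561  2.168] err 2.4481517065123013e-05
[-1.253  0.204  1.322  2.037 -0.431  0.523  1.914] err 3.906012821550654e-05
[-0.943  0.204  1.175  2.007 -0.561  0.561  2.167] err 3.132657686445019e-05
[-1.253  0.204  1.321  2.037 -0.43   0.523  1.913] err 3.928437178846086e-05
direct 28
[-0.904  0.261  1.158  1.946 -0.555  0.665  2.141] err 9.859469542877309e-06
[-1.168  0.257  1.261  1.975 -0.455  0.631  1.92 ] err 1.2561445416679003e-05
[-0.904  0.26   1.157  1.946 -0.554  0.665  2.141] err 1.0403661513461469e-05
[-1.168  0.256  1.261  1.975 -0.454  0.631  1.92 ] err 1.259674878282587e-05
retreat path vertical
[-0.796 -0.416  0.777  2.123  0.409  0.677  1.392] err 1.6212252611344128e-06
[-0.798  0.279  1.13   1.436 -0.251  1.583  1.904] err 1.2266540272575856e-05
[-0.882 -0.383  0.824  1.96   0.342  0.969  1.438] err 2.3253325006424827e-06
[-1.003 -0.243  1.024  1.975  0.237  0.777  1.528] err 1.0111747331540968e-05
[-0.907  0.222  1.144  1.976 -0.537  0.609  2.137] err 3.8304858149408994e-05
[-1.19   0.214  1.26   2.006 -0.408  0.572  1.889] err 2.535011984242966e-05
```

```bash
python3 - <<'E'
from h import *
Rm=ori(31); ez=Rm[:,2]
go(f2w([0,-.1575,.176])+ez*.011,Rm)
E
```

```text
shift [ 0.0016 -0.0031  0.0278] turn [0.0004 0.1202 0.0048] tcp_f [-0.0101 -0.1544  0.1895] f [ 0.6146  0.5524 -0.099 ] t 2.8
```

>>> step_arm(increments=[[[0.0,-0.002,0.01],[0,0.06,0.003]],[[0.001,-0.003,0.018],[0,0.12,0.005]],[[0.0015,-0.003,0.024],[0,0.12,0.005]],[[0.0016,-0.003,0.028],[0,0.12,0.005]],[[0.0016,-0.003,0.028],[0,0.12,0.005]]])

```text
time: 3.3
ee_pos: [0.6578, -0.0977, 0.1652]
eef_rot: [-0.01, 0.964, 0.002, 0.266]
ft_force: [0.2, -2.0, -0.3]
width: 0.0871
```

```bash
python3 - <<'E'
from h import *
print(r.read_state()['joint_positions'])
Rm=ori(31); ez=Rm[:,2]
go(f2w([0,-.1575,.176])+ez*.011,Rm)
for n in("scene","top"):
    c=r.camera(n); cv2.imwrite(f"pics/{n}3.png",c["pixels"])
up(cv2.imread("pics/scene3.png"),"pics/sc3.png",220,160,350,300,4)
up(cv2.imread("pics/top3.png"),"pics/tc3.png",230,120,380,220,5)
E
```

```text
[-0.9302  0.2238  1.1696  1.9893 -0.5656  0.5917  2.1646]
shift [-0.0006 -0.0002 -0.0012] turn [-0.0005 -0.0028  0.0008] tcp_f [ 0.0058 -0.1573  0.1652] f [ 0.1406 -2.0288 -0.2887] t 3.3
```

View pics/sc3.png

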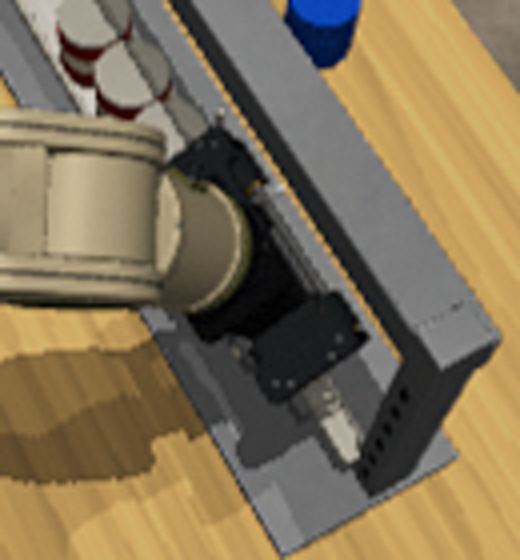

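View pics/tc3.png

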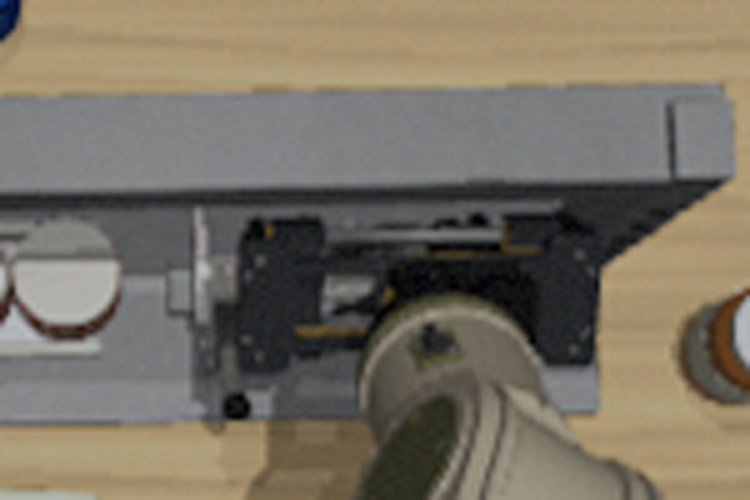

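Everything is in place and clear of the beam and upright. Starting the first stroke: 60 mm, then smaller steps while watching the force.

>>> step_arm(increments=[[[0,0.015,0],[0,0,0]],[[0,0.03,0],[0,0,0]],[[0,0.045,0],[0,0,0]],[[0,0.06,0],[0,0,0]],[[0,0.065,0],[0,0,0]]])

```text
time: 3.9
ee_pos: [0.6558, -0.0324, 0.1669]
eef_rot: [-0.009, 0.964, 0.004, 0.267]
ft_force: [1.5, -6.5, -0.5]
width: 0.0871
```

```bash
cat > st.py <<'E'
from h import *
s=r.read_state();print('tcp_f',w2f(s['ee_pos']),'f',F.T@s['ft_force'],'w',s['width'],'q',s['joint_positions'],'t',s['time'])
E
python3 st.py
```

```text
tcp_f [ 0.005  -0.0921  0.1669] f [ 1.4165 -6.5035 -0.4918] w 0.08708422606150007 q [-1.1647  0.1995  1.2678  2.0178 -0.4372  0.5547  1.9486] t 3.9
```

>>> step_arm(increments=[[[0,0.004,0],[0,0,0]],[[0,0.008,0],[0,0,0]],[[0,0.011,0],[0,0,0]],[[0,0.011,0],[0,0,0]]])

```text
time: 4.3
ee_pos: [0.6547, -0.0224, 0.1666]
eef_rot: [-0.009, 0.964, 0.004, 0.267]
ft_force: [1.5, -6.3, -5.5]
width: 0.0867
```

```bash
python3 st.py
```

```text
tcp_f [ 0.0041 -0.082   0.1666] f [ 1.3781 -6.2836 -5.5397] w 0.08665447982547142 q [-1.1973  0.195   1.278   2.0217 -0.4117  0.5503  1.9088] t 4.3
```

>>> step_arm(increments=[[[0,0.002,0],[0,0,0]],[[0,0.004,0],[0,0,0]]])

```text
time: 4.5
ee_pos: [0.654, -0.0202, 0.1667]
eef_rot: [-0.007, 0.964, 0.004, 0.267]
ft_force: [3.5, -8.3, -5.1]
width: 0.0867
```

```bash
python3 st.py
```

```text
tcp_f [ 0.0034 -0.0797  0.1667] f [ 3.3182 -8.329  -5.0876] w 0.08668994879506205 q [-1.2081  0.1911  1.2825  2.0238 -0.4     0.5483  1.8931] t 4.5
```

>>> step_arm(increments=[[[0,0.0025,0],[0,0,0]],[[0,0.0035,0],[0,0,0]]])

```text
time: 4.7
ee_pos: [0.6533, -0.0184, 0.1668]
eef_rot: [-0.006, 0.964, 0.004, 0.267]
ft_force: [3.8, -8.1, -4.4]
width: 0.087
```

```bash
python3 st.py
```

```text
tcp_f [ 0.0028 -0.078   0.1668] f [ 3.6235 -8.1963 -4.3759] w 0.08704504123751991 q [-1.2172  0.1871  1.286   2.0256 -0.3886  0.5466  1.8786] t 4.7
```

>>> step_arm(increments=[[[0.001,0.0025,0],[0,0,0]],[[0.001,0.0035,0],[0,0,0]]])

```text
time: 4.9
ee_pos: [0.652, -0.0169, 0.1667]
eef_rot: [-0.005, 0.964, 0.004, 0.267]
ft_force: [4.6, -11.1, -3.9]
width: 0.0869
```

```bash
python3 - <<'E'
exec(open('st.py').read())
for n in("scene","top"):
    c=r.camera(n); cv2.imwrite(f"pics/{n}4.png",c["pixels"])
up(cv2.imread("pics/scene4.png"),"pics/sc4.png",220,160,350,300,4)
up(cv2.imread("pics/top4.png"),"pics/tc4.png",230,120,380,220,5)
E
```

```text
tcp_f [ 0.0016 -0.0765  0.1667] f [  4.3443 -11.2333  -3.9394] w 0.08691273835171494 q [-1.2289  0.1796  1.2909  2.0297 -0.3714  0.5423  1.8598] t 4.9
```

View pics/tc4.png

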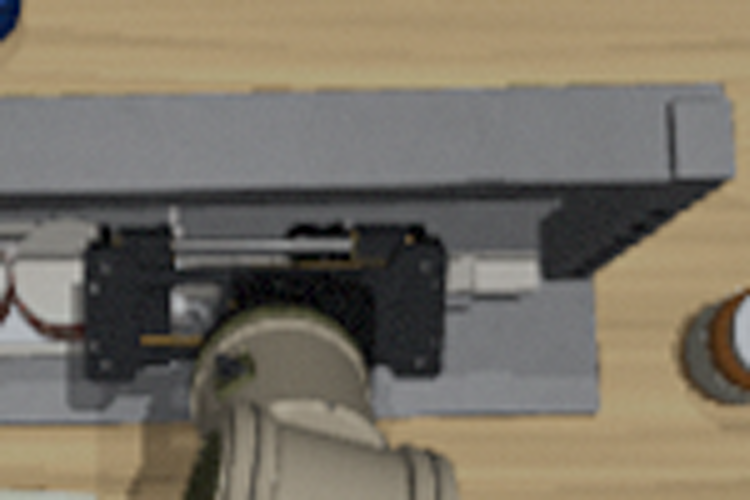

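View pics/sc4.png

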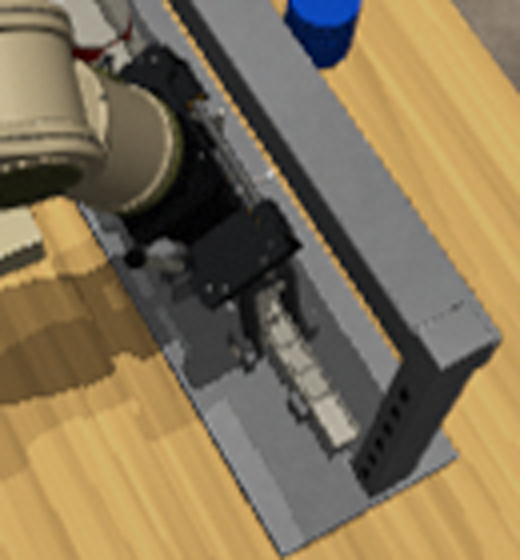

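>>> step_arm(increments=[[[0.001,0.003,0],[0,0,0]],[[0.001,0.003,0],[0,0,0]]])

```text
time: 5.2
ee_pos: [0.6511, -0.0168, 0.1669]
eef_rot: [-0.004, 0.963, 0.004, 0.268]
ft_force: [5.8, -11.2, -3.4]
width: 0.087
```

```bash
python3 st.py
```

```text
tcp_f [ 0.0007 -0.0763  0.1669] f [  5.5578 -11.2832  -3.362 ] w 0.0869841566442923 q [-1.2384  0.172   1.2956  2.0333 -0.3538  0.5377  1.8421] t 5.2
```

>>> step_arm(increments=[[[0.002,0.004,0],[0,0,0]],[[0.002,0.005,0],[0,0,-0.004]]])

```text
time: 5.4
ee_pos: [0.6495, -0.0161, 0.1667]
eef_rot: [-0.003, 0.963, 0.002, 0.269]
ft_force: [7.7, -18.4, -6.0]
width: 0.0868
```

```bash
python3 st.py
```

```text
tcp_f [-0.001  -0.0756  0.1667] f [  7.3286 -18.5314  -5.9726] w 0.08682205579813501 q [-1.2548  0.1596  1.3026  2.0398 -0.3222  0.5295  1.8139] t 5.4
```

The stop is confirmed: TCP y stays at about -0.076 while the force rises to 18 N. Now returning past rest.

```bash
python3 - <<'E'
from h import *
Rm=ori(31); go(f2w([0,-.166,.176])+Rm[:,2]*.011,Rm)
E
```

```text
shift [-0.0066 -0.0903  0.0039] turn [-0.0038  0.0044 -0.0116] tcp_f [-0.001  -0.0756  0.1667] f [  7.3286 -18.5314  -5.9726] t 5.4
```

>>> step_arm(increments=[[[-0.002,-0.02,0.001],[0,0,-0.005]],[[-0.003,-0.04,0.002],[-0.002,0.002,-0.01]],[[-0.005,-0.06,0.003],[-0.003,0.004,-0.012]],[[-0.006,-0.08,0.004],[-0.004,0.004,-0.012]],[[-0.0066,-0.09,0.004],[-0.004,0.004,-0.012]]])

```text
time: 5.9
ee_pos: [0.6574, -0.1076, 0.1672]
eef_rot: [-0.009, 0.963, 0.003, 0.268]
ft_force: [1.0, -0.2, -0.2]
width: 0.087
```

>>> step_arm(increments=[[[0,0,0],[0,0,0]]])

```text
time: 6.0
ee_pos: [0.657, -0.109, 0.1678]
eef_rot: [-0.008, 0.963, 0.004, 0.268]
ft_force: [-0.7, -1.0, 0.5]
width: 0.0868
```

```bash
python3 - <<'E'
exec(open('st.py').read())
for n in("scene","top"):
    c=r.camera(n); cv2.imwrite(f"pics/{n}5.png",c["pixels"])
up(cv2.imread("pics/scene5.png"),"pics/sc5.png",220,160,350,300,4)
up(cv2.imread("pics/top5.png"),"pics/tc5.png",230,120,380,220,5)
E
```

```text
tcp_f [ 0.0047 -0.1686  0.1678] f [-0.7624 -1.0044  0.4723] w 0.0867825050380748 q [-0.8628  0.2     1.1129  1.9855 -0.5403  0.5881  2.1613] t 6.0
```

View pics/tc5.png

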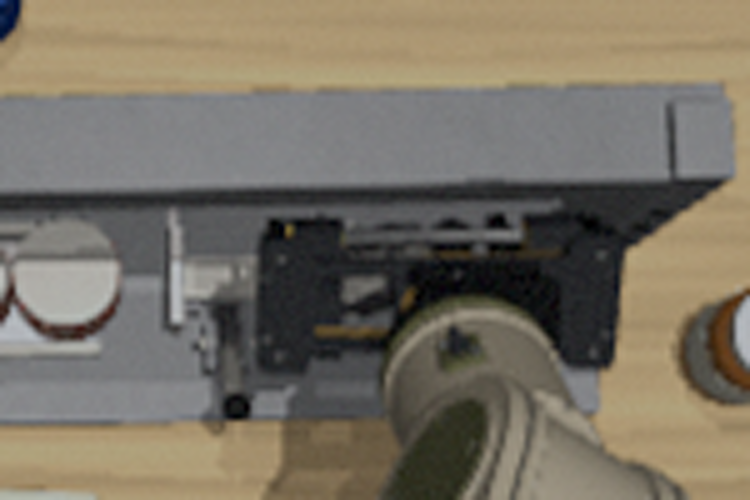

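View pics/sc5.png

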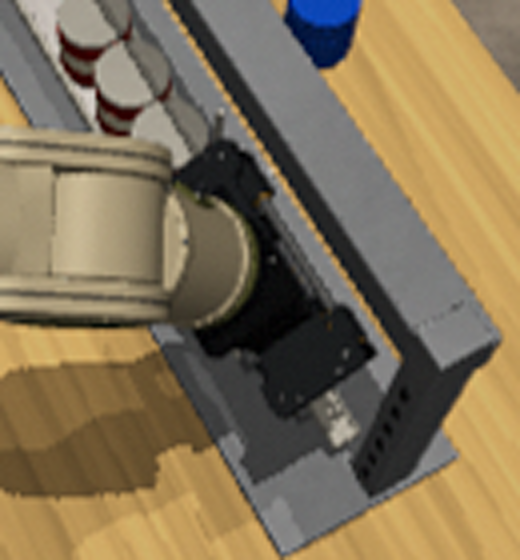

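Stroke 1 done: the pointer moved about 16 mm to notch 0.025, and the knob is back at crop (450,225). Stroke 2 next.

>>> step_arm(increments=[[[0,0.02,0],[0,0,0]],[[0,0.038,0],[0,0,0]],[[0,0.056,0],[0,0,0]],[[0,0.073,0],[0,0,0]],[[0,0.086,0],[0,0,0]]])

```text
time: 6.6
ee_pos: [0.6551, -0.0208, 0.1677]
eef_rot: [-0.009, 0.963, 0.004, 0.268]
ft_force: [2.8, -9.1, -6.2]
width: 0.0868
```

```bash
python3 st.py; python3 - <<'E'
from h import *
Rm=ori(31); go(f2w([0.001,-.0755,.176])+Rm[:,2]*.011,Rm)
E
```

```text
tcp_f [ 0.0046 -0.0804  0.1677] f [ 2.6485 -9.1495 -6.2375] w 0.08683807359471567 q [-1.1718  0.1698  1.2348  2.0216 -0.3537  0.5408  1.8582] t 6.6
shift [-0.0012  0.0049  0.0021] turn [ 0.002   0.0017 -0.0022] tcp_f [ 0.0046 -0.0804  0.1677] f [ 2.6485 -9.1495 -6.2375] t 6.6
```

>>> step_arm(increments=[[[-0.001,0.005,0.001],[0.001,0.001,-0.001]],[[-0.001,0.007,0.002],[0.002,0.002,-0.002]],[[-0.001,0.007,0.002],[0.002,0.002,-0.002]]])

```text
time: 6.9
ee_pos: [0.6561, -0.0162, 0.1664]
eef_rot: [-0.008, 0.964, 0.001, 0.267]
ft_force: [-6.6, -11.5, 4.5]
width: 0.0871
```

```bash
python3 st.py
```

```text
tcp_f [ 0.0057 -0.0759  0.1664] f [ -6.8437 -11.4002   4.5167] w 0.08705686739811833 q [-1.1792  0.1816  1.2341  2.019  -0.3537  0.5412  1.8457] t 6.9
```

>>> step_arm(increments=[[[0,0.004,0],[0,0,0]],[[0,0.0045,0],[0,0,0]]])

```text
time: 7.1
ee_pos: [0.6558, -0.0158, 0.1665]
eef_rot: [-0.006, 0.964, -0.001, 0.267]
ft_force: [7.7, -17.4, -7.2]
width: 0.0869
```

```bash
python3 st.py;python3 - <<'E'
from h import *
for n in("top",):
    c=r.camera(n); cv2.imwrite(f"pics/{n}6.png",c["pixels"])
up(cv2.imread("pics/top6.png"),"pics/tc6.png",230,120,380,220,5)
Rm=ori(31); go(f2w([0,-.168,.176])+Rm[:,2]*.011,Rm)
E
```

```text
tcp_f [ 0.0054 -0.0754  0.1665] f [  7.3523 -17.595   -7.1597] w 0.08690530272256157 q [-1.1928  0.181   1.2433  2.0211 -0.341   0.5378  1.829 ] t 7.1
shift [-0.0007 -0.0926  0.0008] turn [-0.0078  0.0002 -0.0041] tcp_f [ 0.0054 -0.0754  0.1665] f [  5.7635 -17.6283  -6.3246] t 7.15
```

View pics/tc6.png

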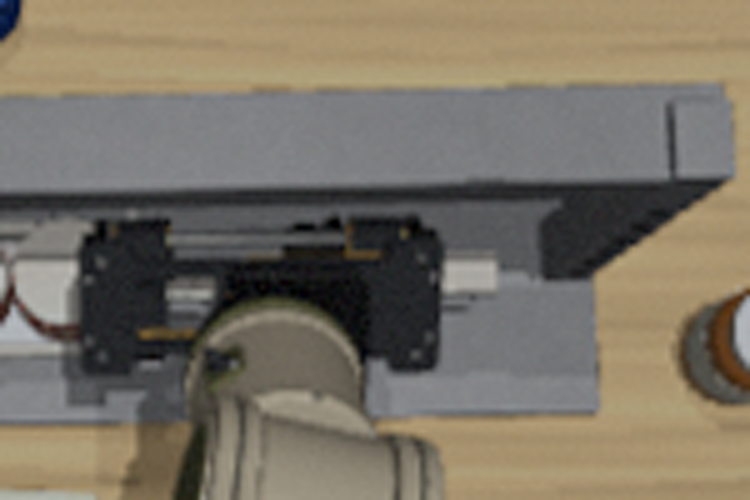

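The bar's rear end moved from crop x 540 to 497, about 25 mm, so this is notch 0.050. Returning.

>>> step_arm(increments=[[[0,-0.02,0],[-0.004,0,-0.002]],[[0,-0.04,0],[-0.007,0,-0.004]],[[0,-0.06,0.001],[-0.008,0,-0.004]],[[-0.001,-0.08,0.001],[-0.008,0,-0.004]],[[-0.001,-0.092,0.001],[-0.008,0,-0.004]]])

```text
time: 7.65
ee_pos: [0.6582, -0.108, 0.1669]
eef_rot: [-0.009, 0.964, 0.003, 0.268]
ft_force: [-0.5, -0.0, -0.2]
width: 0.0872
```

>>> step_arm(increments=[[[0,0,0],[0,0,0]]])

```text
time: 7.75
ee_pos: [0.658, -0.1088, 0.1671]
eef_rot: [-0.009, 0.963, 0.003, 0.268]
ft_force: [0.0, 0.6, 0.5]
width: 0.0871
```

```bash
python3 - <<'E'
exec(open('st.py').read())
for n in("top",):
    c=r.camera(n); cv2.imwrite(f"pics/{n}7.png",c["pixels"])
up(cv2.imread("pics/top7.png"),"pics/tc7.png",230,120,380,220,5)
E
```

```text
tcp_f [ 0.0057 -0.1685  0.1671] f [0.0602 0.6359 0.4924] w 0.08707076890701426 q [-0.8491  0.2009  1.097   1.983  -0.536   0.587   2.1587] t 7.75
```

View pics/tc7.png

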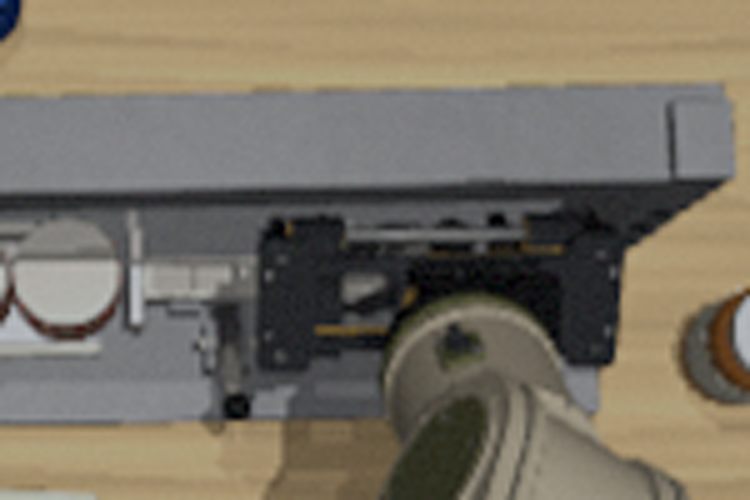

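The plate is now at crop x 133 (it was 173), 8 px or about 25 mm, so notch 0.050. The knob is back and the force is zero. Stroke 3.

>>> step_arm(increments=[[[0,0.02,0],[0,0,0]],[[0,0.038,0],[0,0,0]],[[0,0.056,0],[0,0,0]],[[0,0.073,0],[0,0,0]],[[0,0.086,0],[0,0,0]]])

```text
time: 8.3
ee_pos: [0.656, -0.021, 0.167]
eef_rot: [-0.009, 0.963, 0.003, 0.268]
ft_force: [4.8, -10.6, -8.2]
width: 0.087
```

```bash
python3 st.py; python3 - <<'E'
from h import *
Rm=ori(31); go(f2w([0.001,-.0755,.176])+Rm[:,2]*.011,Rm)
E
```

```text
tcp_f [ 0.0054 -0.0807  0.167 ] f [  4.5466 -10.6799  -8.1686] w 0.08703099537146639 q [-1.153   0.1699  1.2139  2.0194 -0.3474  0.5395  1.8538] t 8.3
shift [-0.0008  0.0052  0.001 ] turn [ 0.0006  0.0009 -0.0001] tcp_f [ 0.0054 -0.0807  0.167 ] f [  4.5466 -10.6799  -8.1686] t 8.3
```

>>> step_arm(increments=[[[0,0.005,0.001],[0,0.001,0]],[[0,0.008,0.001],[0,0.001,0]],[[0,0.009,0.001],[0,0.001,0]]])

```text
time: 8.6
ee_pos: [0.6559, -0.0157, 0.166]
eef_rot: [-0.008, 0.964, 0.001, 0.268]
ft_force: [6.4, -21.5, -7.9]
width: 0.0871
```

```bash
python3 st.py
```

```text
tcp_f [ 0.0054 -0.0753  0.166 ] f [  5.9979 -21.656   -7.9198] w 0.08713261889626141 q [-1.1755  0.175   1.224   2.0214 -0.335   0.5355  1.8284] t 8.6
```

At the stop (-0.0753, 22 N). Returning.

>>> step_arm(increments=[[[0,-0.02,0],[-0.002,0,-0.002]],[[0,-0.04,0],[-0.004,0,-0.004]],[[0,-0.06,0],[-0.004,0,-0.004]],[[0,-0.08,0],[-0.004,0,-0.004]],[[0,-0.0925,0],[-0.004,0,-0.004]]])

```text
time: 9.1
ee_pos: [0.6573, -0.1077, 0.1663]
eef_rot: [-0.011, 0.963, 0.002, 0.268]
ft_force: [-0.7, -0.2, -0.6]
width: 0.0873
```

>>> step_arm(increments=[[[0,0,0],[0,0,0]]])

```text
time: 9.2
ee_pos: [0.6571, -0.108, 0.1664]
eef_rot: [-0.01, 0.963, 0.002, 0.268]
ft_force: [0.3, 0.2, -0.2]
width: 0.0873
```

```bash
python3 - <<'E'
exec(open('st.py').read())
for n in("top",):
    c=r.camera(n); cv2.imwrite(f"pics/{n}8.png",c["pixels"])
up(cv2.imread("pics/top8.png"),"pics/tc8.png",230,120,380,220,5)
Rm=ori(31); go(f2w([0.001,-.168,.176])+Rm[:,2]*.011,Rm)
E
```

```text
tcp_f [ 0.0049 -0.1676  0.1664] f [ 0.3174  0.2424 -0.1838] w 0.08733933821612504 q [-0.8478  0.1964  1.0911  1.986  -0.5263  0.5828  2.1532] t 9.2
shift [-0.0016 -0.0018  0.0006] turn [0.0011 0.0003 0.0029] tcp_f [ 0.005  -0.1662  0.1662] f [-0.4508 -0.1023 -0.2901] t 9.25
```

View pics/tc8.png

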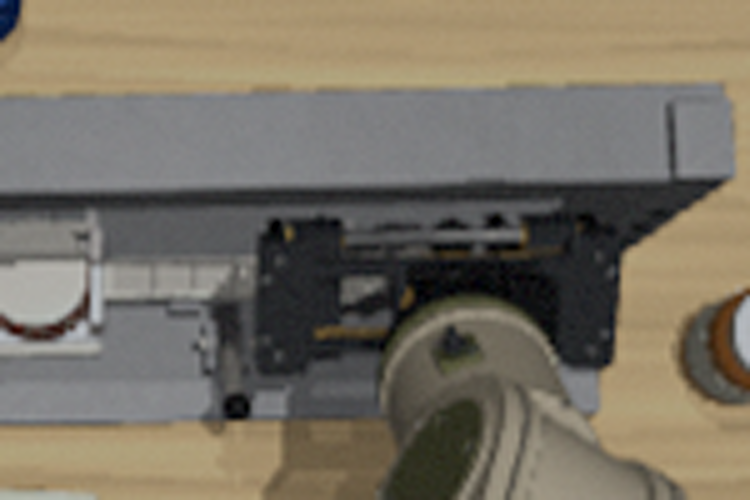

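```bash
python3 - <<'E'
from h import *
print(w2f(plane('top',(89/5+229.6,230/5+119.6),.071)),w2f(plane('top',(100/5+229.6,230/5+119.6),.071)))
c=r.camera("scene"); cv2.imwrite("pics/scene8.png",c["pixels"]); up(c["pixels"],"pics/sc8.png",230,160,300,230,8)
E
```

```text
[0.028  0.0153 0.071 ] [0.0279 0.0085 0.071 ]
```

View pics/sc8.png

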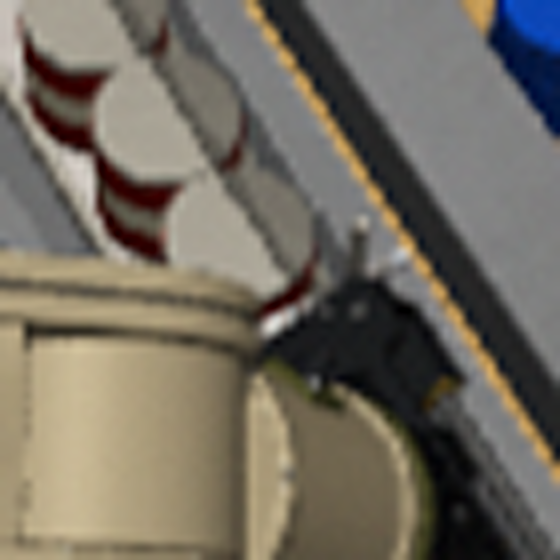

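The pointer's front edge is at y=0.0153 (travel 0.075), 25 mm short of the mark, and the scene view shows it just short of the post at crop (360,235). One last stroke.

>>> step_arm(increments=[[[-0.001,0.02,0],[0,0,0.002]],[[-0.001,0.038,0],[0,0,0.002]],[[-0.001,0.056,0],[0,0,0.002]],[[-0.001,0.073,0],[0,0,0.002]],[[-0.001,0.084,0],[0,0,0.002]]])

```text
time: 9.8
ee_pos: [0.6562, -0.0211, 0.1667]
eef_rot: [-0.011, 0.963, 0.002, 0.268]
ft_force: [5.4, -11.0, -7.4]
width: 0.0869
```

```bash
python3 st.py; python3 - <<'E'
from h import *
Rm=ori(31); go(f2w([0.001,-.0755,.176])+Rm[:,2]*.011,Rm)
E
```

```text
tcp_f [ 0.0056 -0.0808  0.1667] f [  5.2097 -11.1128  -7.4458] w 0.08689714175467739 q [-1.1426  0.1669  1.2014  2.0193 -0.3397  0.5376  1.8505] t 9.8
shift [-0.0009  0.0053  0.0007] turn [0.0005 0.0011 0.003 ] tcp_f [ 0.0056 -0.0808  0.1667] f [  5.2097 -11.1128  -7.4458] t 9.8
```

>>> step_arm(increments=[[[0,0.005,0.001],[0,0.001,0.002]],[[0,0.008,0.001],[0,0.001,0.003]],[[0,0.009,0.001],[0,0.001,0.003]]])

```text
time: 10.1
ee_pos: [0.6561, -0.0157, 0.1656]
eef_rot: [-0.008, 0.963, 0.0, 0.268]
ft_force: [7.5, -20.9, -7.9]
width: 0.087
```

```bash
python3 st.py
```

```text
tcp_f [ 0.0057 -0.0754  0.1656] f [  7.0778 -21.024   -7.8626] w 0.08703459896020253 q [-1.166   0.1726  1.2123  2.0213 -0.3279  0.5335  1.8223] t 10.1
```

>>> step_arm(increments=[[[0,-0.02,0],[-0.002,0,-0.002]],[[0,-0.04,0],[-0.004,0,-0.003]],[[0,-0.06,0],[-0.004,0,-0.003]],[[0,-0.08,0],[-0.004,0,-0.003]],[[0,-0.0925,0],[-0.004,0,-0.003]]])

```text
time: 10.6
ee_pos: [0.6576, -0.1077, 0.1659]
eef_rot: [-0.01, 0.963, 0.002, 0.268]
ft_force: [0.0, 1.0, -0.4]
width: 0.087
```

>>> step_arm(increments=[[[0,0,0],[0,0,0]]])

```text
time: 10.7
ee_pos: [0.6575, -0.108, 0.166]
eef_rot: [-0.01, 0.963, 0.002, 0.268]
ft_force: [0.6, 0.5, -0.0]
width: 0.0866
```

```bash
python3 - <<'E'
exec(open('st.py').read())
for n in("top","scene"):
    c=r.camera(n); cv2.imwrite(f"pics/{n}9.png",c["pixels"])
up(cv2.imread("pics/top9.png"),"pics/tc9.png",200,120,350,220,5)
up(cv2.imread("pics/scene9.png"),"pics/sc9.png",230,160,300,230,8)
E
```

```text
tcp_f [ 0.0053 -0.1676  0.166 ] f [ 0.5804  0.452  -0.0089] w 0.08662520986443682 q [-0.8412  0.1961  1.0831  1.9857 -0.5234  0.5807  2.1497] t 10.7
```

View pics/tc9.png

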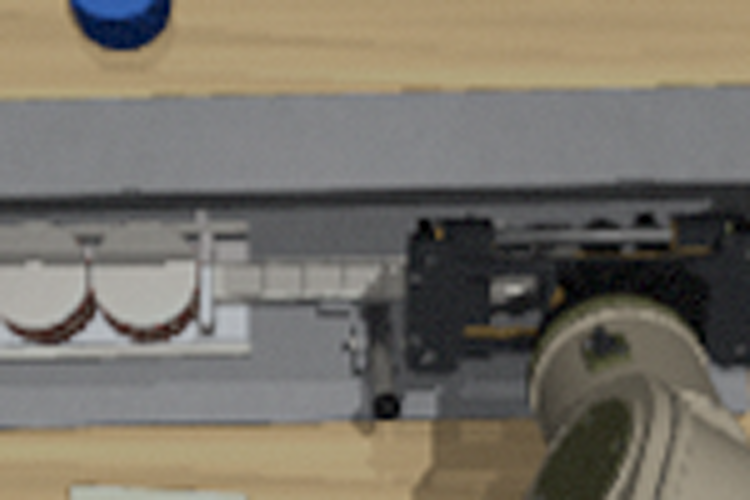

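View pics/sc9.png

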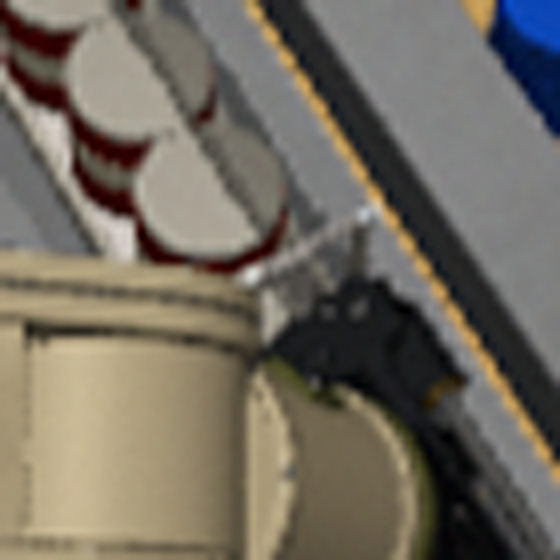

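The pointer is now over the post: the plate moved another 25 mm and the scene crop shows the pointer tip at (365,215), right above the post. The lever is back at rest. Next I plan the retreat and the cam press, with the fingers closed, the tool vertical, and the bar pushed at r≈70 mm along its arc.

```bash
python3 - <<'E'
from ik import *
np.set_printoptions(precision=3,suppress=True,linewidth=150)
q=np.array([-.8412,.1961,1.0831,1.9857,-.5234,.5807,2.1497]); P,_=fk2(q,p); Rm=ori(31)
def arc(a,r=.07,c=0): 
    a=np.radians(a); return O+F@[-.04-r*np.cos(a)+(.006+c)*np.sin(a)+.0095,-.07,.05+r*np.sin(a)+(.006+c)*np.cos(a)]
w=[(P-Rm[:,2]*.12,Rm),(O+F@[-.07,-.12,.27],ori(5)),(O+F@[-.06,-.07,.2],ori(0)),(arc(58,c=.02),ori(0))]+[(arc(a),ori(0)) for a in(57,40,20,0)]
for x in w:
    q=track(q,*x); print(x[0],(F.T@(x[0]-O)),q)
E
python3 - <<'E'
from h import *
s=r.read_state(); Rm=ori(31); go(s['ee_pos']-Rm[:,2]*.12,Rm)
E
```

```text
[ 0.596 -0.109  0.269] [-0.056 -0.168  0.269] [-0.865 -0.27   0.901  1.983  0.227  0.793  1.552]
[ 0.581 -0.062  0.27 ] [-0.07 -0.12  0.27] [-0.857  0.226  1.046  1.622 -0.218  1.322  1.805]
[ 0.59  -0.012  0.2  ] [-0.06 -0.07  0.2 ] [-0.819  0.385  0.973  1.629 -0.327  1.302  1.798]
[ 0.605 -0.011  0.123] [-0.046 -0.07   0.123] [-0.751  0.493  0.91   1.678 -0.416  1.177  1.855]
[ 0.587 -0.012  0.112] [-0.064 -0.07   0.112] [-0.779  0.465  0.919  1.738 -0.402  1.14   1.852]
[ 0.57  -0.012  0.1  ] [-0.08 -0.07  0.1 ] [-0.801  0.441  0.926  1.794 -0.392  1.103  1.849]
[ 0.556 -0.012  0.08 ] [-0.094 -0.07   0.08 ] [-0.811  0.436  0.921  1.848 -0.396  1.054  1.856]
[ 0.55  -0.012  0.056] [-0.101 -0.07   0.056] [-0.799  0.455  0.902  1.881 -0.42   1.006  1.874]
shift [-0.0001  0.0001 -0.12  ] turn [0.001  0.0004 0.0035] tcp_f [ 0.0054 -0.1654  0.1658] f [1.     1.0569 0.477 ] t 10.8
```

>>> step_arm(increments=[[[0,0,-0.02],[0,0,0]],[[0,0,-0.045],[0,0,0]],[[0,0,-0.07],[0,0,0]],[[0,0,-0.1],[0,0,0]],[[0,0,-0.12],[0,0,0]]])

```text
time: 11.3
ee_pos: [0.5963, -0.1048, 0.2723]
eef_rot: [-0.013, 0.963, 0.004, 0.27]
ft_force: [0.3, 0.6, 0.4]
width: 0.0871
```

```bash
python3 st.py; python3 - <<'E'
from h import *
go(f2w([-.065,-.10,.26]),ori(5))
E
```

```text
tcp_f [-0.0559 -0.1632  0.2723] f [0.35   0.5479 0.4317] w 0.08708088312909618 q [-0.9251 -0.3057  0.9319  1.9849  0.2832  0.8034  1.5087] t 11.3
shift [0.0138 0.0633 0.006 ] turn [0.0023 0.4596 0.0065] tcp_f [-0.0559 -0.1632  0.2723] f [0.35   0.5479 0.4317] t 11.3
```

>>> step_arm(increments=[[[0.003,0.01,0.001],[0,0.09,0]],[[0.006,0.025,0.002],[0,0.18,0.002]],[[0.009,0.04,0.003],[0,0.27,0.004]],[[0.012,0.055,0.005],[0.002,0.37,0.006]],[[0.014,0.063,0.006],[0.002,0.46,0.006]]], hand=1, grip_force=20)

```text
time: 11.8
ee_pos: [0.5864, -0.0374, 0.2603]
eef_rot: [-0.013, 0.999, 0.001, 0.042]
ft_force: [-0.9, -0.2, 1.9]
width: 0.055
```

```bash
python3 st.py; python3 - <<'E'
from h import *
go(f2w([-.05,-.07,.20]),ori(0))
for n in("top","scene"):
    c=r.camera(n); cv2.imwrite(f"pics/{n}10.png",c["pixels"])
up(cv2.imread("pics/top10.png"),"pics/tc10.png",200,120,350,220,5)
up(cv2.imread("pics/scene10.png"),"pics/sc10.png",220,150,340,270,4.7)
E
```

```text
tcp_f [-0.0645 -0.0957  0.2603] f [-0.8786 -0.1925  1.9337] w 0.0549654032386635 q [-0.971   0.2902  1.1684  1.6315 -0.2935  1.318   1.8303] t 11.8
shift [-0.0095  0.0256  0.0614] turn [0.0013 0.085  0.0062] tcp_f [-0.0645 -0.0957  0.2603] f [-0.8786 -0.1925  1.9337] t 11.8
```

View pics/tc10.png

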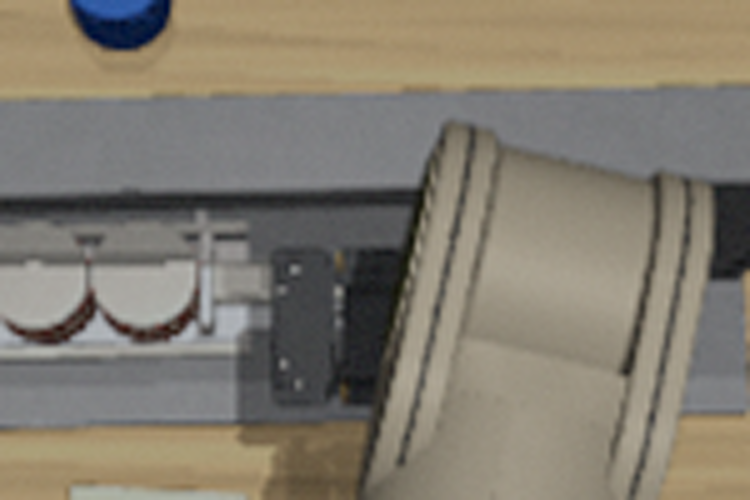

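View pics/sc10.png

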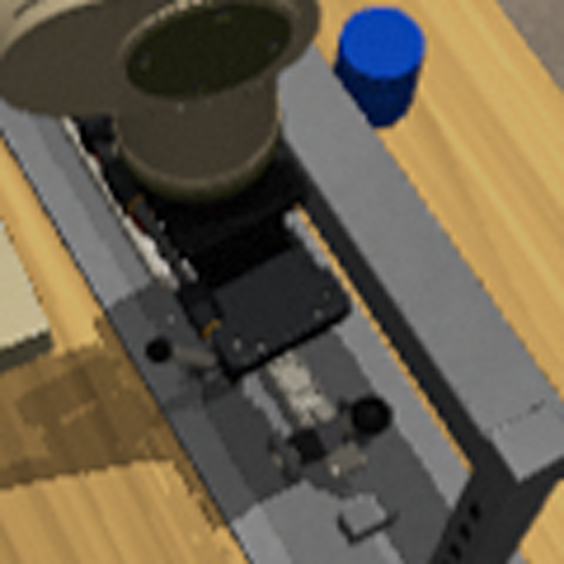

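```bash
python3 - <<'E'
from h import *
go(f2w([-.045,-.07,.17]),ori(8))
E
```

```text
shift [-0.0124  0.0255  0.0871] turn [-0.008  -0.062   0.0086] tcp_f [-0.0639 -0.0949  0.2561] f [-1.2354  0.6129 -0.0204] t 11.9
```

>>> step_arm(increments=[[[-0.004,0.008,0.01],[-0.002,-0.02,0.002]],[[-0.008,0.018,0.03],[-0.005,-0.04,0.005]],[[-0.012,0.025,0.05],[-0.008,-0.06,0.008]],[[-0.0124,0.0255,0.07],[-0.008,-0.062,0.0086]],[[-0.0124,0.0255,0.087],[-0.008,-0.062,0.0086]]])

```text
time: 12.4
ee_pos: [0.605, -0.0097, 0.1695]
eef_rot: [-0.011, 0.997, 0.001, 0.07]
ft_force: [-0.1, -0.2, 0.2]
width: 0.0069
```

```bash
python3 st.py; python3 - <<'E'
from h import *
def arc(a,r=.07,c=0,ov=0):
    a=np.radians(a); return f2w([-.04-r*np.cos(a)+(.006+c)*np.sin(a)+.0094,-.07,.05+r*np.sin(a)+(.006+c)*np.cos(a)+.0013])
go(arc(57,c=.012),ori(8))
for n in("top","scene"):
    c=r.camera(n); cv2.imwrite(f"pics/{n}11.png",c["pixels"])
up(cv2.imread("pics/scene11.png"),"pics/sc11.png",220,150,340,270,4.7)
E
```

```text
tcp_f [-0.0454 -0.0683  0.1695] f [-0.1208 -0.1836  0.2337] w 0.006870595147603478 q [-0.9545  0.3632  1.0937  1.7655 -0.3829  1.0872  1.8407] t 12.4
shift [ 0.0151 -0.0017  0.048 ] turn [0.001  0.001  0.0019] tcp_f [-0.0454 -0.0683  0.1695] f [-0.1208 -0.1836  0.2337] t 12.4
```

View pics/sc11.png

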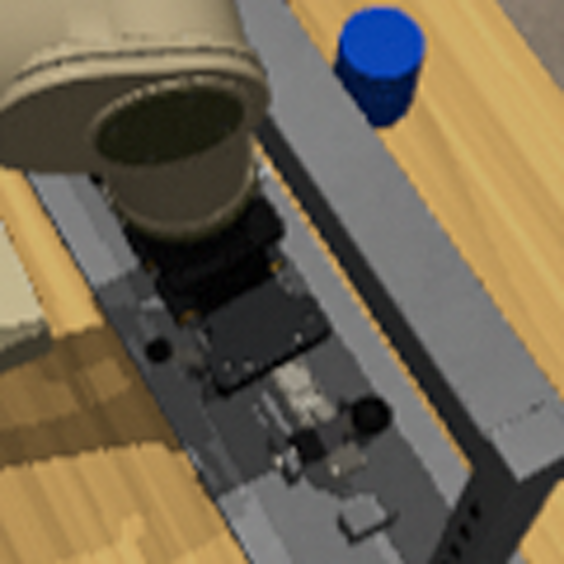

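>>> step_arm(increments=[[[0,0,0.015],[0,0,0]],[[0.002,-0.001,0.03],[0,0,0]],[[0.007,-0.002,0.045],[0.001,0.001,0.002]],[[0.015,-0.002,0.048],[0.001,0.001,0.002]],[[0.015,-0.002,0.048],[0.001,0.001,0.002]]])

```text
time: 13.0
ee_pos: [0.5944, -0.0132, 0.1179]
eef_rot: [-0.009, 0.998, 0.0, 0.067]
ft_force: [-0.3, 0.7, 0.5]
width: 0.0007
```

```bash
python3 st.py; cat > arc.py <<'E'
from h import *
def arc(a,r=.07,c=0):
    a=np.radians(a); return f2w([-.04-r*np.cos(a)+(.006+c)*np.sin(a)+.0094,-.07,.05+r*np.sin(a)+(.006+c)*np.cos(a)+.0013])
import sys
for a in sys.argv[1:]: print(a,w2f(arc(float(a))));go(arc(float(a)),ori(8))
E
python3 arc.py 57 51 45 39 33
```

```text
tcp_f [-0.056  -0.0716  0.1179] f [-0.2712  0.7551  0.4614] w 0.0007167878290126659 q [-0.9213  0.4037  1.0542  1.8417 -0.4331  0.9943  1.8816] t 13.0
57 [-0.0637 -0.07    0.1133]
shift [0.0082 0.0016 0.0035] turn [-0.0013 -0.0052 -0.002 ] tcp_f [-0.056  -0.0716  0.1179] f [-0.2712  0.7551  0.4614] t 13.0
51 [-0.07   -0.07    0.1095]
shift [0.0149 0.0016 0.0064] turn [-0.0013 -0.0052 -0.002 ] tcp_f [-0.056  -0.0716  0.1179] f [-0.2712  0.7551  0.4614] t 13.0
45 [-0.0759 -0.07    0.105 ]
shift [0.0213 0.0016 0.01  ] turn [-0.0013 -0.0052 -0.002 ] tcp_f [-0.056  -0.0716  0.1179] f [-0.2712  0.7551  0.4614] t 13.0
39 [-0.0812 -0.07    0.1   ]
shift [0.0273 0.0016 0.0143] turn [-0.0013 -0.0052 -0.002 ] tcp_f [-0.056  -0.0716  0.1179] f [-0.2712  0.7551  0.4614] t 13.0
33 [-0.086  -0.07    0.0945]
shift [0.0329 0.0016 0.0192] turn [-0.0013 -0.0052 -0.002 ] tcp_f [-0.056  -0.0716  0.1179] f [-0.2712  0.7551  0.4614] t 13.0
```

>>> step_arm(increments=[[[0.008,0.0016,0.0035],[-0.001,-0.005,-0.002]],[[0.015,0.0016,0.0065],[-0.001,-0.005,-0.002]],[[0.0215,0.0016,0.01],[-0.001,-0.005,-0.002]],[[0.0275,0.0016,0.0145],[-0.001,-0.005,-0.002]],[[0.033,0.0016,0.019],[-0.001,-0.005,-0.002]]])

```text
time: 13.5
ee_pos: [0.5639, -0.0121, 0.0944]
eef_rot: [-0.01, 0.998, 0.001, 0.07]
ft_force: [1.6, 0.4, 0.5]
width: 0.0007
```

```bash
python3 st.py;python3 - <<'E'
from h import *
for n in("top","scene"):
    c=r.camera(n); cv2.imwrite(f"pics/{n}12.png",c["pixels"])
up(cv2.imread("pics/scene12.png"),"pics/sc12.png",220,170,320,270,5.5)
E
python3 arc.py 27 22 17 12 8
```

```text
tcp_f [-0.0865 -0.0699  0.0944] f [1.5933 0.3436 0.4736] w 0.0006730669951287324 q [-0.9789  0.3546  1.077   1.9454 -0.4074  0.9174  1.8721] t 13.5
27 [-0.0902 -0.07    0.0884]
shift [ 0.0038 -0.0001  0.005 ] turn [-0.0001 -0.0014 -0.0001] tcp_f [-0.0871 -0.0699  0.0939] f [ 0.0715 -0.2093 -0.7822] t 13.6
22 [-0.0933 -0.07    0.0831]
shift [ 0.0076 -0.0001  0.0098] turn [-0.0001 -0.0014 -0.0001] tcp_f [-0.0871 -0.0699  0.0939] f [ 0.0715 -0.2093 -0.7822] t 13.6
17 [-0.0958 -0.07    0.0775]
shift [ 0.0108 -0.0001  0.015 ] turn [-0.0001 -0.0014 -0.0001] tcp_f [-0.0871 -0.0699  0.0939] f [ 0.0715 -0.2093 -0.7822] t 13.6
12 [-0.0978 -0.07    0.0717]
shift [ 0.0137 -0.0001  0.0205] turn [-0.0001 -0.0014 -0.0001] tcp_f [-0.0871 -0.0699  0.0939] f [ 0.0715 -0.2093 -0.7822] t 13.6
8 [-0.0991 -0.07    0.067 ]
shift [ 0.0156 -0.0001  0.025 ] turn [-0.0001 -0.0014 -0.0001] tcp_f [-0.0871 -0.0699  0.0939] f [ 0.0715 -0.2093 -0.7822] t 13.6
```

View pics/sc12.png

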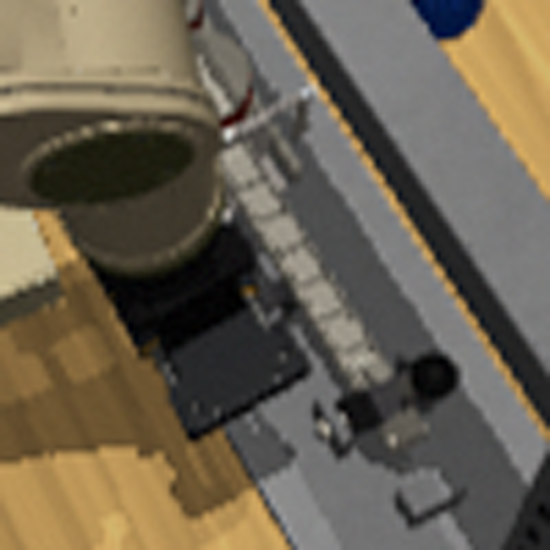

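>>> step_arm(increments=[[[0.004,0,0.005],[0,0,0]],[[0.0075,0,0.01],[0,0,0]],[[0.011,0,0.015],[0,0,0]],[[0.0135,0,0.0205],[0,0,0]],[[0.0155,0,0.025],[0,0,0]]])

```text
time: 14.1
ee_pos: [0.5517, -0.0123, 0.0674]
eef_rot: [-0.01, 0.998, 0.001, 0.069]
ft_force: [-5.6, 1.0, 13.4]
width: 0.0009
```

```bash
python3 st.py;python3 - <<'E'
from h import *
for n in("top","scene"):
    c=r.camera(n); cv2.imwrite(f"pics/{n}13.png",c["pixels"])
up(cv2.imread("pics/top13.png"),"pics/tc13.png",220,140,320,240,5.5)
E
python3 arc.py  4 0
```

```text
tcp_f [-0.0987 -0.0699  0.0674] f [-5.6063  1.0842 13.3659] w 0.0009429367075291592 q [-0.9651  0.3673  1.0526  1.9967 -0.4356  0.8592  1.8961] t 14.1
4 [-0.1    -0.07    0.0622]
shift [ 0.0016 -0.0001  0.0045] turn [ 0.0002 -0.0015 -0.0003] tcp_f [-0.0991 -0.0699  0.0668] f [-1.3902 -0.0702  6.4257] t 14.2
0 [-0.1006 -0.07    0.0573]
shift [ 0.0028 -0.0001  0.0092] turn [ 0.0002 -0.0015 -0.0003] tcp_f [-0.0991 -0.0699  0.0668] f [-1.3902 -0.0702  6.4257] t 14.2
```

View pics/tc13.png

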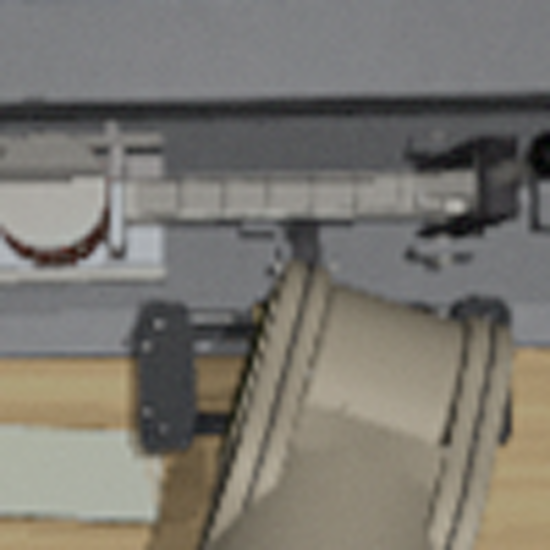

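Force 13 N upward: the cam is stiffening as described. Pressing down to the stop.

>>> step_arm(increments=[[[0.0015,0,0.0045],[0,0,0]],[[0.0028,0,0.009],[0,0,0]],[[0.003,0,0.012],[0,0,0]]])

```text
time: 14.5
ee_pos: [0.5498, -0.0124, 0.0547]
eef_rot: [-0.01, 0.998, 0.001, 0.069]
ft_force: [-12.7, 0.3, 29.4]
width: 0.001
```

```bash
python3 st.py; python3 arc.py 0
```

```text
tcp_f [-0.1006 -0.07    0.0547] f [-12.6907   0.5789  29.3628] w 0.0009559010513082645 q [-0.9454  0.3847  1.0312  2.0092 -0.4591  0.8365  1.9141] t 14.5
0 [-0.1006 -0.07    0.0573]
shift [-0.0003 -0.     -0.0026] turn [ 0.0009 -0.002  -0.0005] tcp_f [-0.1006 -0.07    0.0547] f [-12.6907   0.5789  29.3628] t 14.5
```

>>> step_arm(increments=[[[0,0,0.001],[0,0,0]],[[0,0,0.003],[0,0,0]]])

```text
time: 14.7
ee_pos: [0.55, -0.0124, 0.0532]
eef_rot: [-0.009, 0.998, 0.002, 0.068]
ft_force: [-28.7, 2.0, 59.6]
width: 0.0004
```

```bash
python3 st.py
```

```text
tcp_f [-0.1003 -0.07    0.0532] f [-28.6436   2.5577  59.6307] w 0.00039685175545660833 q [-0.9385  0.3885  1.0264  2.0081 -0.4655  0.837   1.9194] t 14.7
```

It's on the hard stop. Backing off upward.

>>> step_arm(increments=[[[0,0,-0.01],[0,0,0]],[[0,0,-0.04],[0,0,0]],[[0.005,0,-0.08],[0,0,0]],[[0.02,0.0,-0.12],[0,0,0]],[[0.04,0.02,-0.15],[0,0,0]]])

```text
time: 15.2
ee_pos: [0.5034, 0.0, 0.1723]
eef_rot: [-0.013, 0.998, 0.006, 0.059]
ft_force: [-1.7, 0.9, -0.6]
width: 0.0007
```

>>> step_arm(increments=[[[0.03,0.04,-0.04],[0,0,0]],[[0.06,0.08,-0.06],[0,0,0]],[[0.08,0.12,-0.08],[0,0,0]],[[0.1,0.16,-0.08],[0,0,0]],[[0.12,0.2,-0.08],[0,0,0]]])

```text
time: 15.7
ee_pos: [0.3715, 0.1919, 0.2407]
eef_rot: [-0.013, 0.998, 0.007, 0.06]
ft_force: [0.8, -0.5, 0.0]
width: 0.0006
```

```bash
python3 - <<'E'
exec(open('st.py').read())
for n in("top","scene"):
    c=r.camera(n); cv2.imwrite(f"pics/{n}14.png",c["pixels"])
up(cv2.imread("pics/top14.png"),"pics/tc14.png",180,130,340,230,4.9)
up(cv2.imread("pics/scene14.png"),"pics/sc14.png",220,150,320,270,4.9)
E
```

```text
tcp_f [-0.2749  0.1378  0.2407] f [ 0.7693 -0.468   0.0134] w 0.000634257109928063 q [-1.3203 -0.3387  0.5584  2.0428  0.2587  1.2998  0.7586] t 15.7
```

View pics/tc14.png

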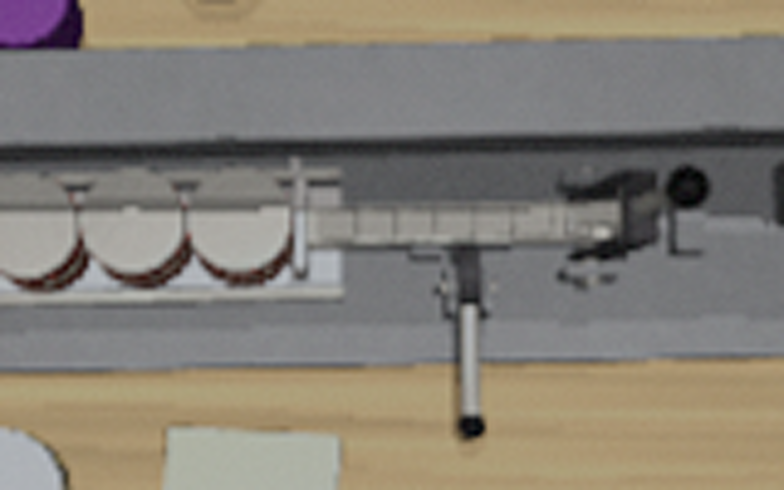

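View pics/sc14.png

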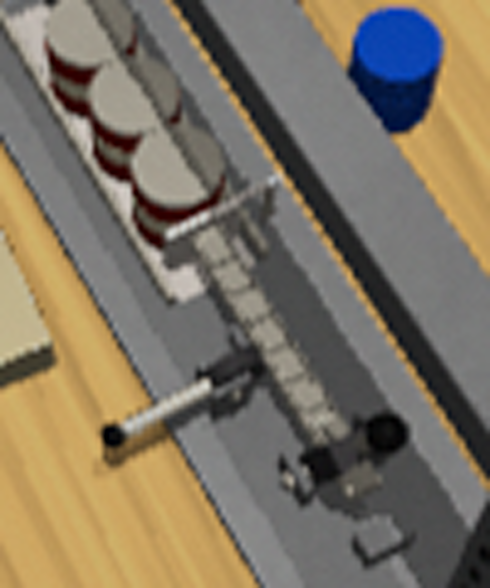

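View pics/top14.png

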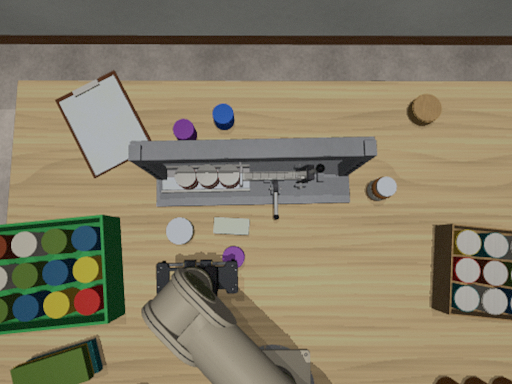

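```bash
python3 - <<'E'
from h import *
t=lambda x,y:(x/4.9+179.6,y/4.9+129.6); s=lambda x,y:(x/4.9+219.6,y/4.9+149.6)
P,e=tri(s(113,436),t(470,426));print('tip',w2f(P),e)
P,e=tri(s(387,434),t(687,187));print('knob',w2f(P),e)
print('pointer L',w2f(plane('top',t(292,180),.071)),w2f(plane('top',t(305,180),.071)))
print('pointer scene end', w2f(plane('scene',s(274,182),.071)))
E
python3 -c "
from bench import r
print(r.close_job())"
```

```text
tip [-0.1304 -0.0689  0.0476] 0.0015446008531691054
knob [-0.0018 -0.191   0.1743] 0.0023924015139639475
pointer L [0.0261 0.0408 0.071 ] [0.026  0.0326 0.071 ]
pointer scene end [0.0561 0.0384 0.071 ]
the job is handed in; nothing more can be done
None
```

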